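# Stack the price slates on the sloping display stand

## Task

Set up the price display: lay the long slate flat on the sloping wooden stand, running straight up the slope in the middle of the shelf with its lower edge right against the backstop, then lay the short slate on top of it in the same way, its lower edge against the backstop too. Lay them down without dropping them, and leave the bottles, the jar and the cup where they stand.

Things in the scene. Friction and masses are not known exactly. Their poses are not given: they have to be found in the camera images.
- shelf: Sloping shelf of the display stand: light-wood board 140 mm wide (y), 220 mm long up the 25 degree slope (x, roughly away from the robot), z square out of the board. A backstop spans its lower end: 40 mm tall along z, 15 mm thick (x -15 to 0). Origin: on the board's face, mid-width, at the backstop's inner face, 50 mm above the table. No side walls.
- stand: The whole fixed display stand, which never moves: the shelf on short posts over a light-wood foot 230 x 130 x 18 mm; origin at the centre of the foot's underside, on the table. A slate laid on the shelf usually stays where it is put and must be slid down to the backstop.
- slate_long_center (a point): Centre of the long slate: a loose rigid dark slate plaque in a medium-wood frame, 170 mm long (its x axis), 60 mm wide (y), 16 mm thick (z), about 0.3 kg, the same on both faces and both ends. It starts flat on the table, so its centre is 8 mm up.
- slate_short_center (a point): Centre of the short slate: made like the long one but 110 mm long (x), 60 mm wide (y), 16 mm thick (z), about 0.2 kg. It starts flat on the table, on the other side of the stand from the long one.
- slate_long: The long slate's body; origin in the middle of its 170 x 60 mm underside, axes as at its centre.
- slate_short: The short slate's body; origin in the middle of its 110 x 60 mm underside, axes as at its centre.
- bottle_left: Bystander, loose, not part of the job: small juice bottle, 62 mm diameter, 170 mm tall; origin at the centre of its underside.
- bottle_right: Bystander, loose, not part of the job: small juice bottle, 62 mm diameter, 170 mm tall; origin at the centre of its underside.
- jar: Bystander, loose, not part of the job: glass jar with a brass-coloured lid, 70 mm diameter, 85 mm tall; origin at the centre of its underside.
- cup: Bystander, loose, not part of the job: white plastic cup, 72 mm diameter, 85 mm tall; origin at the centre of its underside.

How it is judged:
By the outcome, as a careful person would: the job done as asked, in the order asked, and still so for the second after the job is handed in, with the robot touching nothing.
It also fails if it takes over 58 s, if anything falls off the work surface, if the arm or the gripper's body presses on something with over 40 N, if the wrist force passes 120 N, or if a joint passes its speed limit or range.

## Robot

A 6-joint arm with a two-finger parallel gripper is mounted at the origin on the work surface. World frame = base frame: x ahead of the robot, y to its left, z up, the work surface at z = 0. Lengths are in mm, angles in rad, forces in N, time in s.
With the tool pointing down it reaches from about 250 to 775 mm from the base axis. Payload 4 kg.
Tool frame: the origin (TCP) lies between the finger pads; the fingertips stand 14 mm ahead of it and the grasp point (between the pads) lies 5 mm behind it; z points along the fingers, y is the direction in which the jaws open and shut (so a half turn about z gives the same grasp; the last joint's range is limited). The gripper opens to 85 mm and grips with 20 to 120 N. Pads are 22 mm wide; open, the fingers measure 114 mm over their backs; the gripper's body (76 mm by 85 mm) begins 54 mm behind the grasp point. The pads swing forward as they close: fully open they stand 13 mm farther back than shut.
Start: joints at [-1.405, 0.087, 1.371, -0, 1.684, -0.103], TCP at [146.062, -530.266, 245.341] pointing down, gripper open.
Joint ranges: [-3.1, 3.1], [-0.76, 2.03], [0.27, 2.55], [-1.08, 4.22], [0.17, 2.65], [-2.57, 2.57]. Speed limits (rad/s): [2.79, 2.79, 3.14, 3.14, 3.14, 3.14].

## Interface

Orientations are given as a unit quaternion [w, x, y, z].
In Python, from rig import robot gives the robot as it stands.
- The arm moves only by the tool move_arm, never from a script. Its argument "series" is a list of rows, each a list of 5 numbers: the closure in counts, from 0 (fully open) to 255 (shut), then the shift along the tool's x, y, z in m, then the turn about the tool's z in degrees. A call has 1 to 10 rows; each row is the pose to reach, as a shift and turn from the pose commanded when the call began, along the tool's axes at that moment; what a row does not reach only later rows make up. A row lasts 1/10 s, in which the tool goes at most 50 mm and 8.59 degrees, less where a joint would pass 70% of its speed; a pose out of reach is approached as far as the arm can. A call with a gripper value outside its range is refused whole. The fingers move at their own pace and stop on an object; "grip_force" is the grip in N (left out, the last holds). Time passes only in rows, so rows that repeat a pose let the fingers close. It gives the time, the measured TCP pose, the force and the opening at its end, in the units of the state.
- robot.sense(): the state, without advancing time (a new reading comes with each control period).
- robot.snapshot(name): name is "scene" or "side" or "wrist"; returns a dict with "frame" (420x560x3 uint8, red, green, blue), "z_map" (420x560 float32, mm along the optical axis (not along the pixel's ray), 0 where there is no reading), "fx", "fy", "cx", "cy" (pixels), "distortion" ([k1, k2, p1, p2, k3] as OpenCV has them; the pictures are not rectified), "world_from_camera" (4x4, takes a point from camera to world coordinates); the wrist camera has in their place "T_tool_cam" (4x4, takes a point from camera to tool coordinates, whose origin is the TCP and whose axes are the flange's). Camera axes: x right, y up, looking along -z (the intrinsics and any distortion apply to the point x, -y, -z); pixel columns grow to the right and rows downward; lengths in mm; the calibration is good to about 2 mm. A picture is of the moment at which its call begins: read the wrist's pose just before it.
- robot.sign_off(): hands the job in, once; it reports no verdict.
The state is a dict: "t": time; "joints": joint angles; "qd": joint speeds; "effort": joint torques, N m; "eef_pos": TCP position; "tcp_rot": TCP orientation; "contact_force": force on the tool from outside, world axes, zero at the start; "ft_torque": the same for the moment, N m; "grip_width": finger opening in mm.
Only numpy, scipy, OpenCV 4.12 (cv2) and the standard library are available. Lean on these libraries where they do the work, as an engineer would, in place of code of your own. Each camera call takes 0.05 s, during which the arm holds its last target.

## Working session

There is one attempt and no reset: what is moved stays moved. The work goes in short steps, Python scripts to look and compute and a tool call to move; the robot and the scene stay as the last step left them, time stands still between calls to the robot, and variables do not carry over. Pictures are saved under pics/ and viewed, and the job is handed in when it is done.

Besides the shell and the picture viewer there is one more tool, called after "Request:" as name(argument=value, ...) on one line, values as JSON. move_arm: Moves the arm, as the interface text tells. Its arguments: {"type":"object","properties":{"series":{"type":"array","items":{"type":"array","items":{"type":"number"}}},"grip_force":{"type":"number"}},"required":["series"]}

```bash
ls; mkdir -p pics; cat > h.py <<'E'
import numpy as np, cv2
from rig import robot
from scipy.spatial.transform import Rotation as R
def snap(cam,name):
    s=robot.sense(); d=robot.snapshot(cam)
    cv2.imwrite(f'pics/{name}.png',cv2.cvtColor(d['frame'],cv2.COLOR_RGB2BGR))
    if 'world_from_camera' in d: T=np.array(d['world_from_camera'])
    else:
        q=s['tcp_rot']; A=np.eye(4); A[:3,:3]=R.from_quat([q[1],q[2],q[3],q[0]]).as_matrix(); A[:3,3]=s['eef_pos']
        T=A@np.array(d['T_tool_cam'])
    np.savez(f'pics/{name}.npz',T=T,z=d['z_map'],K=np.array([[d['fx'],0,d['cx']],[0,d['fy'],d['cy']],[0,0,1]]),D=np.array(d['distortion'],float),im=d['frame'])
    return s
def L(name): return np.load(f'pics/{name}.npz')
def ray(name,uv):
    d=L(name); n=cv2.undistortPoints(np.array(uv,float).reshape(-1,1,2),d['K'],d['D']).reshape(-1,2)
    v=np.c_[n[:,0],-n[:,1],-np.ones(len(n))]@d['T'][:3,:3].T
    return d['T'][:3,3],v
def onz(name,uv,z):
    o,v=ray(name,uv); return o+v*((z-o[2])/v[:,2])[:,None]
def dep(name,uv):
    d=L(name); o,v=ray(name,uv); z=np.array([d['z'][int(round(b)),int(round(a))] for a,b in uv]); return o+v*z[:,None]
def cloud(name):
    d=L(name); u,w=np.meshgrid(np.arange(560),np.arange(420)); uv=np.c_[u.ravel(),w.ravel()]
    o,v=ray(name,uv); return (o+v*d['z'].reshape(-1,1)).reshape(420,560,3)
E
python3 - <<'E'
from h import *
print(snap('scene','sc0'));snap('side','si0');snap('wrist','w0')
for n in('sc0','si0','w0'):
    d=L(n);print(n,d['T'].round(3).tolist(),d['K'].round(1).tolist(),d['D'])
    cv2.imwrite(f'pics/{n}_b.png',cv2.resize(cv2.imread(f'pics/{n}.png'),(800,600)))
E
```

```text
pics
{'t': 0.0, 'joints': array([-1.40510645e+00,  8.79825352e-02,  1.37227683e+00,  8.94499020e-06,
        1.68358814e+00, -1.03097288e-01]), 'qd': array([-0.00184785, -0.00035514, -0.00013233, -0.00051782,  0.00118652,
        0.00027104]), 'effort': array([-3.07767496e-04, -3.51865590e+01, -3.13273644e+01, -3.94487479e-04,
        1.07551980e-02, -1.06925975e-05]), 'eef_pos': array([ 145.98158472, -529.78896089,  244.11258483]), 'tcp_rot': array([-1.12700859e-03,  9.90982070e-01,  1.33989795e-01, -3.08358948e-05]), 'contact_force': array([-1.05616927,  0.18718548,  0.54183274]), 'ft_torque': array([-0.02499657,  0.02986895,  0.02009862]), 'grip_width': 85.61801380082095}
sc0 [[-0.528, -0.632, 0.567, 1305.953], [0.849, -0.404, 0.341, 457.281], [0.014, 0.662, 0.749, 1038.064], [0.0, 0.0, 0.0, 1.0]] [[509.4, 0.0, 281.2], [0.0, 509.4, 197.9], [0.0, 0.0, 1.0]] [-0.05785197  0.          0.          0.          0.        ]
si0 [[-0.938, 0.232, -0.258, 294.063], [-0.347, -0.596, 0.724, 817.254], [0.015, 0.769, 0.639, 779.806], [0.0, 0.0, 0.0, 1.0]] [[417.8, 0.0, 278.8], [0.0, 417.8, 212.1], [0.0, 0.0, 1.0]] [-0.11957019  0.          0.          0.          0.        ]
w0 [[0.266, 0.931, 0.249, 209.558], [-0.964, 0.258, 0.065, -514.168], [-0.003, -0.257, 0.966, 371.991], [0.0, 0.0, 0.0, 1.0]] [[373.4, 0.0, 281.2], [0.0, 373.4, 212.5], [0.0, 0.0, 1.0]] [-0.10132681  0.          0.          0.          0.        ]
```

View pics/sc0_b.png

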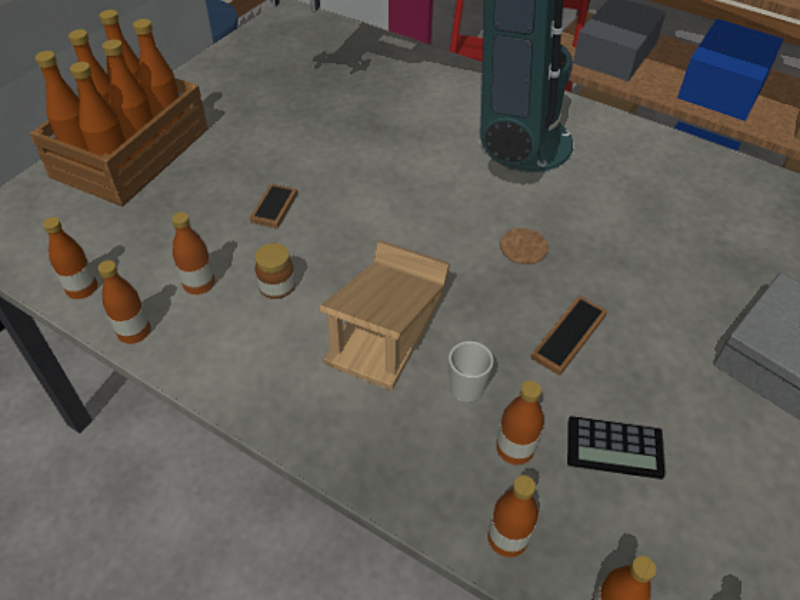

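View pics/si0_b.png

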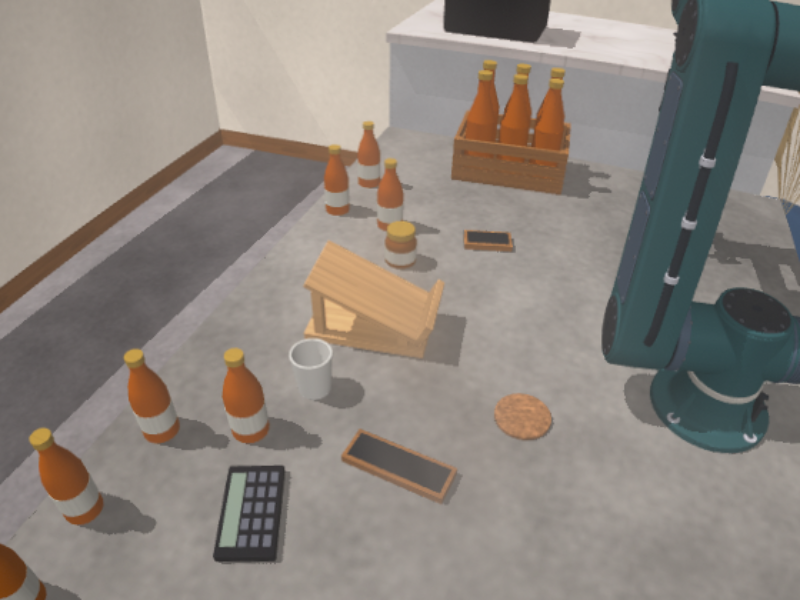

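View pics/w0_b.png

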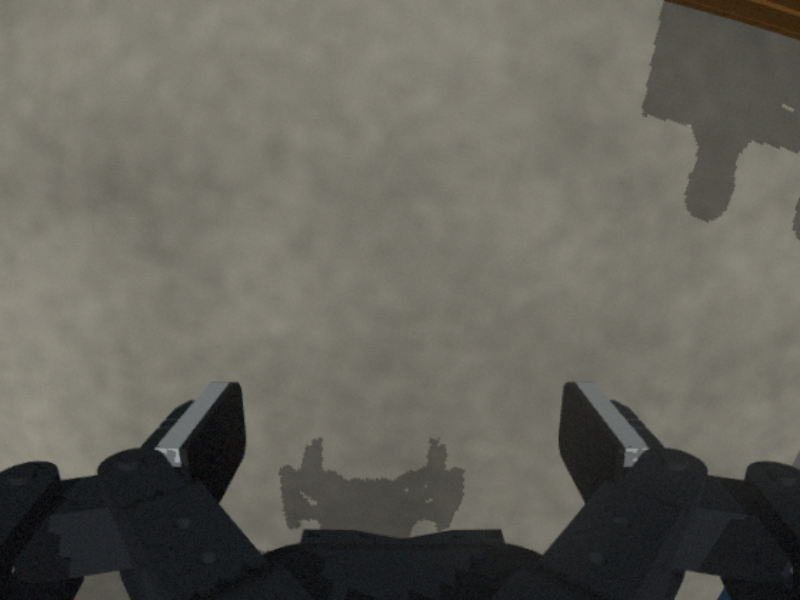

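The scene view (800×600) shows the stand at about (385,310), the long slate at (570,333), the short slate at (275,205), the cup at (470,370) and the jar at (273,270). The side view agrees with this. The wrist camera sees only table. Next I'll measure from the fixed cameras.

```bash
python3 - <<'E'
from h import *
def crop(n,x0,y0,w,h,k,out):
    im=cv2.imread(f'pics/{n}.png')[y0:y0+h,x0:x0+w]
    im=cv2.resize(im,None,fx=k,fy=k,interpolation=cv2.INTER_CUBIC)
    for i in range(0,w,10): cv2.line(im,(i*k,0),(i*k,8 if i%50 else 20),(0,255,0),1)
    for i in range(0,h,10): cv2.line(im,(0,i*k),(8 if i%50 else 20,i*k),(0,255,0),1)
    cv2.imwrite(f'pics/{out}.png',im)
crop('sc0',220,160,100,120,5,'c_stand')
crop('si0',200,160,120,100,5,'c_stand_s')
crop('sc0',360,200,70,70,8,'c_long'); crop('sc0',170,120,50,50,10,'c_short')
for n in('sc0','si0'):
    P=cloud(n); print(n,'table z',np.median(P[...,2][(abs(P[...,2])<8)]))
    if n=='sc0':
        for uv in[(399,233),(192,144),(270,210)]: print(dep(n,[uv]))
    else:
        for uv in[(279,325),(341,167),(258,205)]: print(dep(n,[uv]))
E
```

```text
sc0 table z 1.3305755772879593
[[473.58649592 307.48802947  18.06703322]]
[[ 497.70963477 -338.05768394   21.02198066]]
[[651.5775703   33.44346728 111.86046377]]
si0 table z 0.8743331337938116
[[469.25332715 310.6371451   14.63456097]]
[[ 490.60935069 -336.49336901   19.86174548]]
[[630.81371978  35.31802173  96.21196691]]
```

View pics/c_stand.png

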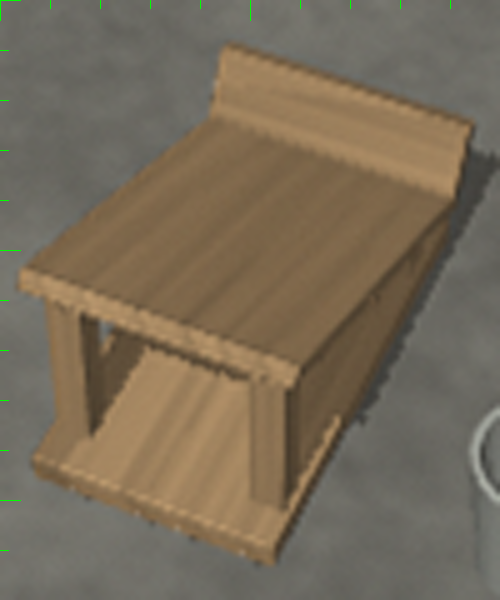

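View pics/c_long.png

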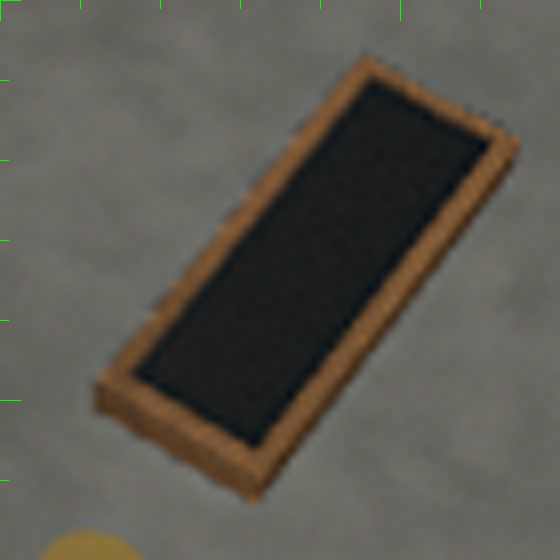

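View pics/c_short.png

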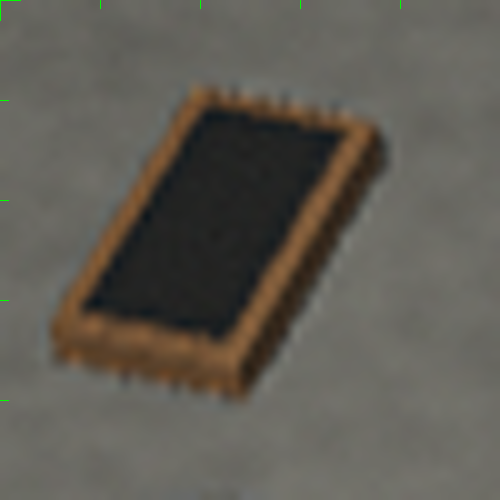

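View pics/c_stand_s.png

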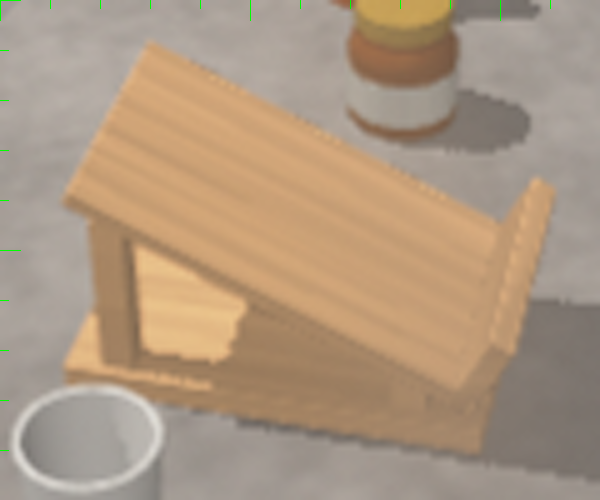

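```bash
python3 - <<'E'
from h import *
def tri(a,b):
    o1,v1=ray('sc0',[a]);o2,v2=ray('si0',[b]);v1=v1[0]/np.linalg.norm(v1);v2=v2[0]/np.linalg.norm(v2)
    t=np.linalg.lstsq(np.c_[v1,-v2],o2-o1,rcond=None)[0];p,q=o1+v1*t[0],o2+v2*t[1];return (p+q)/2,np.linalg.norm(p-q)
S={'uR':((224.4,214),(230,168.6)),'uL':((279.6,233.6),(213.2,200)),'iR':((262.6,184),(300,205)),'iL':((310.4,200),(292.6,234.4))}
T={}
for k,(a,b) in S.items(): p,e=tri(a,b);T[k]=p;print(k,p.round(1),round(e,1))
u=(T['uR']+T['uL']-T['iR']-T['iL'])/2;w=(T['uL']-T['uR']+T['iL']-T['iR'])/2
print(u,np.linalg.norm(u),w,np.linalg.norm(w),'yaw',np.degrees([np.arctan2(u[1],u[0]),np.arctan2(-w[0],w[1])]),'slope',np.degrees(np.arcsin(u[2]/np.linalg.norm(u))))
print('origin',(T['iR']+T['iL'])/2)
lo=onz('sc0',[(406,207.5),(425,217.9),(392.3,259.8),(372.5,248.5)],16)
sh=onz('sc0',[(190,129),(208,132.5),(194,156.5),(176,152.5)],16)
for q in(lo,sh):
    d=(q[2]+q[3]-q[0]-q[1])/2;print(q.round(0).tolist(),q.mean(0).round(1),np.linalg.norm(d),'yaw',np.degrees(np.arctan2(d[1],d[0])))
for n in('sc0','si0'):
    P=cloud(n).reshape(-1,3); m=(abs(P[:,1]-35)<60)&(P[:,0]>550)&(P[:,0]<720)&(P[:,2]>55)&(P[:,2]<160)
    Q=P[m]
    for _ in range(5):
        c=Q.mean(0);nrm=np.linalg.svd(Q-c)[2][2] if len(Q)<20000 else 0
        Q=Q[abs((Q-c)@nrm)<6]
    nrm*=np.sign(nrm[2]);print(n,len(Q),c,nrm,np.degrees(np.arccos(nrm[2])),'yaw',np.degrees(np.arctan2(-nrm[1],-nrm[0])))
E
```

```text
uR [740.1 -32.5 142.4] 2.5
uL [720.  104.1 140.5] 5.8
iR [543.9 -59.1  51.3] 0.6
iL [523.9  72.9  55.4] 8.7
[196.1494439   28.95012157  88.07733076] 216.95697747347052 [-20.06647746 134.31157772   1.11743001] 135.80689260115636 yaw [8.39579531 8.49727842] slope 23.95172625348292
origin [533.89818565   6.87354656  53.34403319]
[[383.0, 289.0, 16.0], [389.0, 345.0, 16.0], [557.0, 326.0, 16.0], [552.0, 271.0, 16.0]] [470.2 307.8  16. ] 169.9777469896275 yaw -6.371841677362199
[[444.0, -389.0, 16.0], [428.0, -333.0, 16.0], [532.0, -304.0, 16.0], [547.0, -358.0, 16.0]] [ 487.8 -346.2   16. ] 108.25470834754157 yaw 16.204892528312442
sc0 972 [626.59769126  21.59454395  96.7638176 ] [-0.41280775 -0.04274149  0.90981478] 24.52023257021484 yaw 5.911255387691763
si0 1650 [627.92653268  28.96122586  93.53051213] [-0.41679251 -0.04082494  0.90808443] 24.75803826542165 yaw 5.594291796010254
```

```bash
cat > plan.py <<'E'
import json,sys,numpy as np
# cmd file holds commanded x,y,z,yaw(deg); usage: plan.py x y z yaw  -> tool shift m & turn ; plan.py apply dx dy dz turn
f='cmd.json'
try:c=json.load(open(f))
except: c=[146.062,-530.266,245.341,15.40]
a=np.radians(c[3]);X=np.array([np.cos(a),np.sin(a)]);Y=np.array([np.sin(a),-np.cos(a)])
if sys.argv[1]=='apply':
    dx,dy,dz,t=map(float,sys.argv[2:]);p=np.array(c[:2])+1000*(dx*X+dy*Y)
    c=[*p,c[2]-1000*dz,c[3]-t];json.dump(c,open(f,'w'));print(np.round(c,2))
else:
    x,y,z,w=map(float,sys.argv[1:]);d=np.array([x,y])-c[:2]
    print('dx %.4f dy %.4f dz %.4f turn %.2f'%(d@X/1000,d@Y/1000,(c[2]-z)/1000,c[3]-w),'rows',np.linalg.norm([*d,z-c[2]])/50)
E
python3 plan.py 410 -346 340 16.2; python3 -c "
from h import *
print(R.from_quat([*robot.sense()['tcp_rot'][1:],robot.sense()['tcp_rot'][0]]).as_matrix())"
```

```text
dx 0.3034 dy -0.1076 dz -0.0947 turn -0.80 rows 6.710515714339696
[[ 9.64111289e-01  2.65498258e-01 -3.11005180e-04]
 [ 2.65498389e-01 -9.64109711e-01  1.75251271e-03]
 [ 1.65445958e-04 -1.77218866e-03 -9.99998416e-01]]
```

Request:
move_arm(series=[[0,0.043,-0.015,-0.015,0],[0,0.086,-0.031,-0.03,0],[0,0.13,-0.046,-0.045,0],[0,0.173,-0.062,-0.06,0],[0,0.216,-0.077,-0.075,0],[0,0.26,-0.092,-0.09,-0.8],[0,0.303,-0.108,-0.095,-0.8],[0,0.303,-0.108,-0.095,-0.8],[0,0.303,-0.108,-0.095,-0.8]])

```text
t: 1.05
eef_pos: [410.1, -345.0, 339.9]
tcp_rot: [-0.0, 0.99, 0.142, -0.0]
contact_force: [0.3, 0.6, 0.9]
grip_width: 85.1
```

```bash
python3 plan.py apply 0.303 -.108 -.095 -.8; python3 plan.py 470 5 355 8.4;  python3 - <<'E'
from h import *
s=snap('wrist','w1');print(s['t'],s['eef_pos'],s['contact_force'])
cv2.imwrite('pics/w1_b.png',cv2.resize(cv2.imread('pics/w1.png'),(800,600)))
E
```

```text
[ 409.5  -345.68  340.34   16.2 ]
dx 0.1559 dy -0.3199 dz -0.0147 turn 7.80 rows 7.123240538128839
1.05 [ 410.07919941 -344.97566564  339.88003171] [0.26910011 0.58015499 0.9025783 ]
```

View pics/w1_b.png

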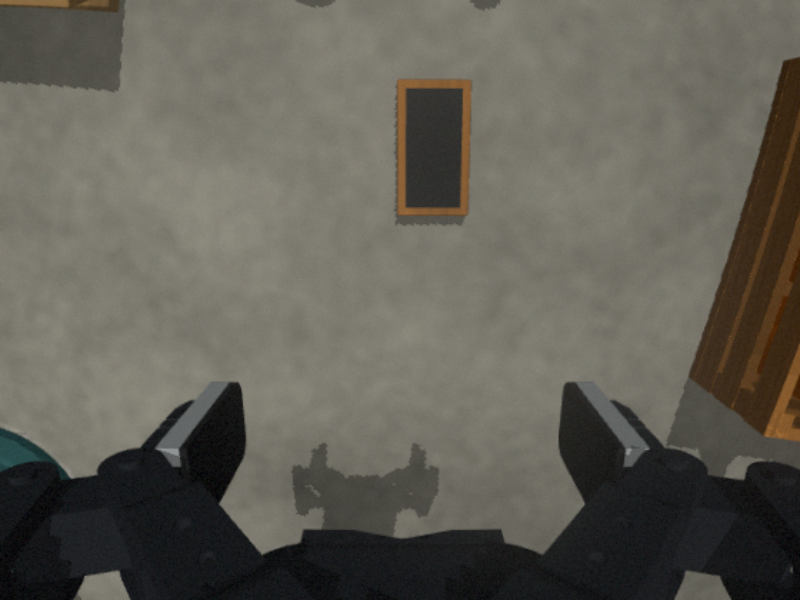

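The short slate's top corners are at about (398,80), (472,80), (468,215) and (397,215) in the enlarged picture. Next I'll move over the stand.

Request:
move_arm(series=[[0,0.02,-0.042,-0.002,1],[0,0.04,-0.082,-0.004,2],[0,0.06,-0.123,-0.006,3],[0,0.08,-0.164,-0.008,4],[0,0.1,-0.205,-0.01,5],[0,0.12,-0.246,-0.012,6],[0,0.14,-0.287,-0.014,7],[0,0.156,-0.32,-0.015,7.8],[0,0.156,-0.32,-0.015,7.8],[0,0.156,-0.32,-0.015,7.8]])

```text
t: 2.1
eef_pos: [469.7, 4.3, 354.8]
tcp_rot: [0.0, 0.997, 0.073, -0.001]
contact_force: [-0.2, -0.7, 0.1]
grip_width: 85.2
```

```bash
python3 plan.py apply .156 -.32 -.015 7.8; python3 plan.py 400 308 300 -6.4;  python3 - <<'E'
from h import *
s=snap('wrist','w2');print(s['t'],s['eef_pos'],s['contact_force'])
cv2.imwrite('pics/w2_b.png',cv2.resize(cv2.imread('pics/w2.png'),(800,600)))
q=onz('w1',np.array([(398,80),(472,80),(468,215),(397,215)])*.7,16);d=(q[0]+q[1]-q[2]-q[3])/2
print(q.round(1).tolist(),q.mean(0),np.linalg.norm(d),np.degrees(np.arctan2(d[1],d[0])))
print(dep('w1',[(303,104),(250,104)]))
E
```

```text
[470.03   5.14 355.34   8.4 ]
dx -0.0250 dy -0.3098 dz 0.0553 turn 14.80 rows 6.3148523039045665
2.1 [469.71156938   4.30974293 354.81129367] [-0.19724461 -0.70786546  0.13163459]
[[534.6, -306.4, 16.0], [551.6, -363.3, 16.0], [447.3, -393.3, 16.0], [430.4, -336.0, 16.0]] [ 490.9727325  -349.75193595   16.        ] 108.39721573991324 15.930008015738185
[[ 490.91718154 -348.95187294   15.85273619]
 [ 473.48828934 -287.82821968   -1.68085749]]
```

View pics/w2_b.png

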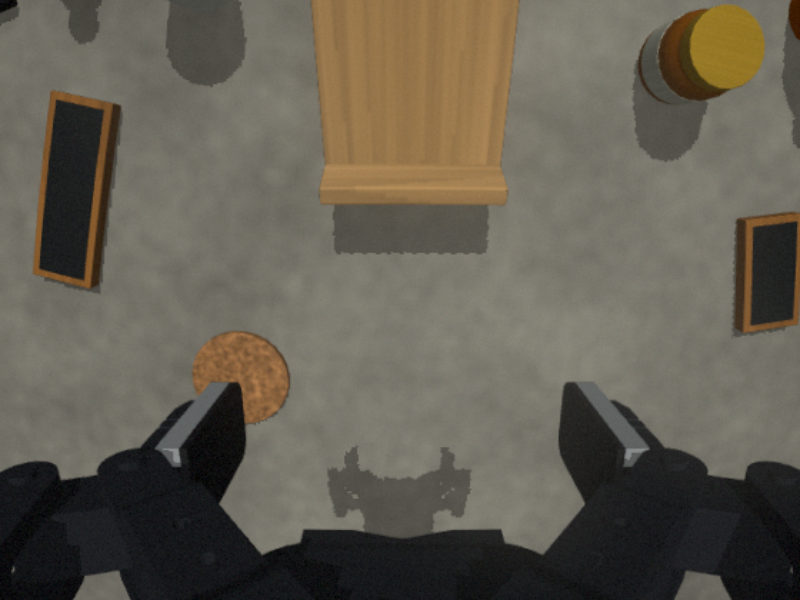

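```bash
cat > shelf.py <<'E'
from h import *
P=cloud('w2');im=L('w2')['im']
b=P[5:112,225:350].reshape(-1,3); b=b[(b[:,2]>45)&(b[:,2]<170)]
for _ in range(6):
    c=b.mean(0);n=np.linalg.svd(b-c,full_matrices=False)[2][2];n*=np.sign(n[2]);b=b[abs((b-c)@n)<3]
print('plane',c,n,'tilt',np.degrees(np.arccos(n[2])),'yaw',np.degrees(np.arctan2(-n[1],-n[0])),len(b))
# side edges: columns where board ends, per row
Ls=[];Rs=[]
for r in range(4,110,4):
    m=[(k) for k in range(190,400) if abs((P[r,k]-c)@n)<4]
    if len(m)>60: 
        Ls.append((m[0],r));Rs.append((m[-1],r))
def onpl(uv):
    o,v=ray('w2',uv);return o+v*(((c-o)@n)/(v@n))[:,None]
EL,ER=onpl(Ls),onpl(Rs)
for E in(EL,ER):
    k=np.polyfit(E[:,0],E[:,1],1);print('edge yaw',np.degrees(np.arctan(k[0])),'y at 600',np.polyval(k,600),'res',np.std(E[:,1]-np.polyval(k,E[:,0])), E[:,0].min(),E[:,0].max())
for r in range(100,150,2): print(r,P[r,290].round(1),end=' ')
E
python3 shelf.py
```

```text
plane [590.44394201  14.64109835  75.44399273] [-0.41974389 -0.06162843  0.9055479 ] tilt 25.102822622350107 yaw 8.352710390573385 13303
edge yaw 7.9833830359139935 y at 600 83.41131260011717 res 0.4208958584524351 532.158234849004 628.9714450899697
edge yaw 8.315567470999865 y at 600 -56.15565758192926 res 0.5069838481972327 552.37435304525 649.4006451966931
100 [550.6   5.1  56.9] 102 [548.5   4.8  55.9] 104 [546.5   4.4  53.4] 106 [544.4   4.1  51.9] 108 [542.2   3.8  53.3] 110 [540.    3.4  52.3] 112 [537.9   3.1  51.1] 114 [535.7   2.7  48.4] 116 [533.5   2.4  51.2] 118 [531.4   2.2  56.4] 120 [529.3   2.   61.5] 122 [527.2   1.8  65.5] 124 [525.2   1.6  71.1] 126 [523.3   1.5  77.2] 128 [521.3   1.2  80.2] 130 [519.4   1.   83.2] 132 [517.4   0.7  85.1] 134 [5.154e+02 4.000e-01 8.570e+01] 136 [513.2   0.   82.7] 138 [ 5.11e+02 -3.00e-01  8.07e+01] 140 [508.9  -0.7  80.3] 142 [506.7  -1.   79. ] 144 [498.6  -4.1  -0.9] 146 [496.   -4.5  -1. ] 148 [493.5  -4.9  -0.8]
```

```bash
python3 - <<'E'
from h import *
im=cv2.imread('pics/w2.png');c=cv2.resize(im[90:160,215:365],None,fx=5,fy=5,interpolation=cv2.INTER_CUBIC)
cv2.imwrite('pics/c_back.png',c)
c=cv2.resize(im[55:210,15:95],None,fx=4,fy=4,interpolation=cv2.INTER_CUBIC)
cv2.imwrite('pics/c_l2.png',c)
E
```

```text
(no output)
```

View pics/c_back.png

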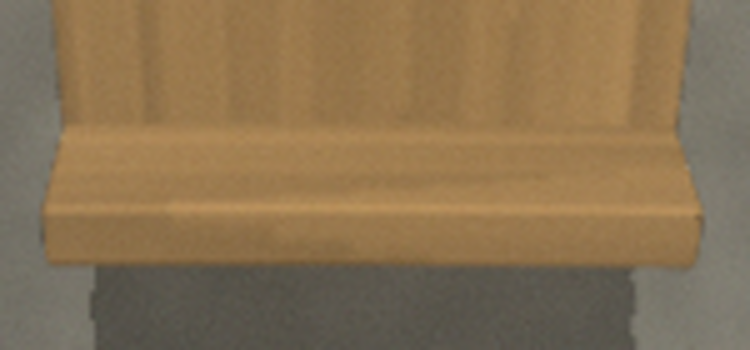

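View pics/c_l2.png

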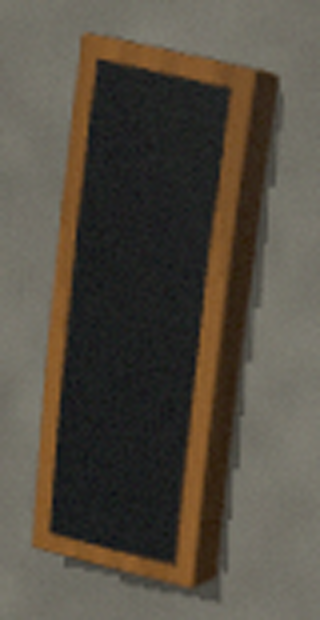

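Request:
move_arm(series=[[0,-0.004,-0.045,0.008,2],[0,-0.008,-0.09,0.016,4],[0,-0.012,-0.135,0.024,6],[0,-0.016,-0.18,0.032,8],[0,-0.02,-0.225,0.04,10],[0,-0.025,-0.27,0.048,12],[0,-0.025,-0.31,0.055,14.8],[0,-0.025,-0.31,0.055,14.8],[0,-0.025,-0.31,0.055,14.8]])

```text
t: 3.05
eef_pos: [400.6, 307.0, 299.6]
tcp_rot: [0.001, 0.998, -0.056, -0.0]
contact_force: [0.3, 0.1, 0.2]
grip_width: 85.3
```

```bash
python3 plan.py apply -.025 -.31 .055 14.8;  python3 - <<'E'
from h import *
s=snap('wrist','w3');print(s['t'],s['eef_pos'],s['contact_force'])
cv2.imwrite('pics/w3_b.png',cv2.resize(cv2.imread('pics/w3.png'),(800,600)))
E
```

```text
[400.01 308.16 300.34  -6.4 ]
3.05 [400.62929416 306.9650363  299.59142427] [0.32897976 0.13132287 0.15467257]
```

View pics/w3_b.png

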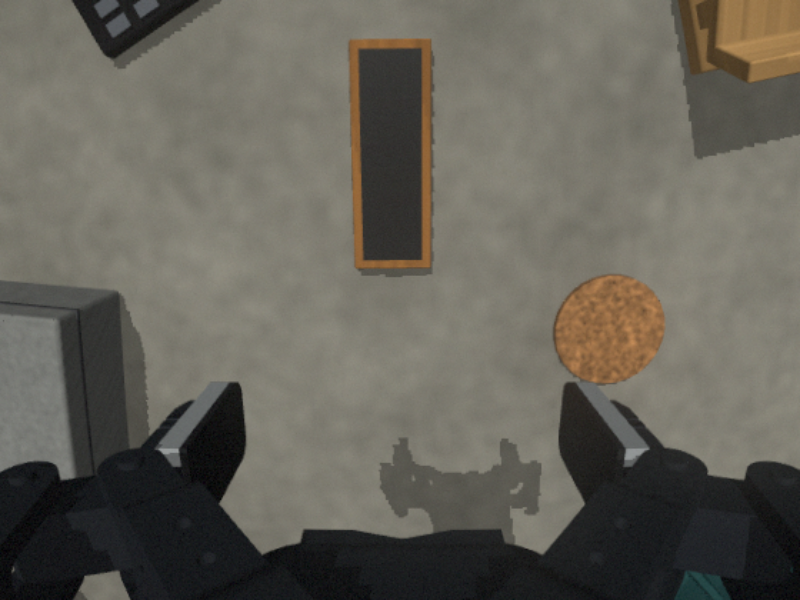

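```bash
python3 - <<'E'
from h import *
A=np.array([(350,41),(432,40),(432,268),(356,268)])*.7
B=np.array([(36.25,63.75),(78.75,72.5),(63.75,201.25),(23,192)])
o1,v1=ray('w3',A);o2,v2=ray('w2',B)
for i in range(4):
    t=np.linalg.lstsq(np.c_[v1[i],-v2[i]],o2-o1,rcond=None)[0];print((o1+v1[i]*t[0]).round(1),(o2+v2[i]*t[1]).round(1))
# short: w1 and w2
for nm,q in(('w3',onz('w3',A,16)),('w2',onz('w2',B,16))):
    d=(q[0]+q[1]-q[2]-q[3])/2;print(nm,q.mean(0),np.linalg.norm(d),np.degrees(np.arctan2(d[1],d[0])))
print(dep('w3',[(274,105),(350,105)]))
c=np.array([590.44,14.64,75.44]);n=np.array([-.41974,-.06163,.90555])
o,v=ray('w2',[(227.4,115.2),(350.6,115.2)]);q=o+v*(((c-o)@n)/(v@n))[:,None];print('seam',q,q.mean(0),np.linalg.norm(q[0]-q[1]))
E
```

```text
[556.6 325.8  13.8] [557.  325.9  13.9]
[550.2 266.7  15.3] [551.6 267.   15.5]
[382.8 283.7  15.2] [384.3 284.   14.9]
[389.6 343.   15.8] [389.1 342.9  15.9]
w3 [469.69817771 304.75176265  16.        ] 167.75161100775586 -5.8653283277788315
w2 [470.5551593  304.33604538  16.        ] 168.26004366906824 -5.947794079987116
[[4.75764278e+02 3.04884000e+02 1.41755570e+01]
 [4.67017328e+02 2.21131831e+02 3.14121713e-01]]
seam [[524.26415248  72.72417312  48.71930799]
 [544.76868643 -65.5324474   48.81407643]] [534.51641946   3.59586286  48.76669221] 139.76887354141857
```

```bash
python3 - <<'E'
from h import *
P=cloud('w3');s=robot.sense();p=np.array([400.63,306.97,299.59])
a=np.radians(-6.4);X=np.array([np.cos(a),np.sin(a),0]);Y=np.array([np.sin(a),-np.cos(a),0])
Q=P-p;T=np.stack([Q@X,Q@Y,-Q[...,2]],-1)
for r in (266,268,270,275,280,300):
  for c in(152,160,164,167,396,400,410): print(r,c,T[r,c].round(1),end=' ')
  print()
m=(T[...,2]<60)&(T[...,2]>-60); 
for side in(-1,1):
    k=m&(T[...,1]*side>0);Z=T[k];print(side,Z[:,2].max(),Z[np.argsort(-Z[:,2])[:200]].mean(0))
E
python3 plan.py 469.5 306 60 -5.9
```

```text
266 152 [-117.1 -160.2  299.3] 266 160 [-117.6 -150.3  300.5] 266 164 [-117.8 -145.5  301.2] 266 167 [-117.4 -141.4  300.4] 266 396 [-118.2  145.1  301.5] 266 400 [-117.8  149.9  300.5] 266 410 [-117.9  162.7  300.3] 
268 152 [ 11.8 -46.   -3.1] 268 160 [ 12.  -42.9  -3.5] 268 164 [ 11.8 -41.6  -3. ] 268 167 [ 10.3 -41.6   0.6] 268 396 [10.8 43.8 -0.7] 268 400 [11.9 44.4 -3.5] 268 410 [12.1 47.9 -4. ] 
270 152 [ 12.4 -44.9  -6.3] 270 160 [ 11.9 -42.4  -5. ] 270 164 [ 11.6 -41.2  -4.2] 270 167 [ 10.  -41.3  -0.6] 270 396 [10.3 43.6 -1.5] 270 400 [11.9 43.9 -5. ] 270 410 [11.8 47.6 -5. ] 
275 152 [ 12.1 -43.7  -9.9] 275 160 [ 11.6 -41.3  -8.5] 275 164 [  9.5 -41.5  -3.9] 275 167 [  8.2 -41.3  -1.1] 275 396 [ 8.3 43.8 -1.5] 275 400 [10.2 43.9 -5.7] 275 410 [11.8 46.1 -9.4] 
280 152 [ 12.2 -42.3 -14. ] 280 160 [  9.3 -41.8  -7.7] 280 164 [  7.9 -41.4  -4.8] 280 167 [  5.6 -41.9  -0. ] 280 396 [ 6.6 43.7 -2.3] 280 400 [ 8.4 43.9 -6.1] 280 410 [ 12.1  44.6 -14. ] 
300 152 [  6.8 -41.6 -18. ] 300 160 [  3.  -41.5 -10.8] 300 164 [  0.7 -41.6  -6.5] 300 167 [ -0.8 -41.4  -3.6] 300 396 [-0.6 43.8 -4.2] 300 400 [ 0.7 44.5 -6.7] 300 410 [  6.9  43.7 -18.3] 
-1 2.6625252901858403 [  2.38233108 -41.92880713  -0.70660419]
1 2.582600088650338 [ 1.75777207 44.11481578 -0.75757168]
dx 0.0693 dy -0.0056 dz 0.2403 turn -0.50 rows 5.0038691482926385
```

Request:
move_arm(series=[[0,0.02,-0.002,0.04,0],[0,0.04,-0.004,0.08,-0.5],[0,0.055,-0.005,0.125,-0.5],[0,0.069,-0.006,0.17,-0.5],[0,0.069,-0.006,0.21,-0.5],[0,0.069,-0.006,0.24,-0.5],[0,0.069,-0.006,0.26,-0.5],[0,0.069,-0.006,0.26,-0.5]])

```text
t: 3.9
eef_pos: [468.1, 302.8, 36.9]
tcp_rot: [0.002, 0.999, -0.053, -0.003]
contact_force: [0.6, -0.3, -1.0]
grip_width: 85.5
```

```bash
python3 plan.py apply .069 -.006 .26 -.5;  python3 - <<'E'
from h import *
s=snap('wrist','w4');print(s['t'],s['eef_pos'],s['contact_force'])
cv2.imwrite('pics/w4_b.png',cv2.resize(cv2.imread('pics/w4.png'),(800,600)))
E
python3 plan.py 470 305.5 15.5 -5.9
```

```text
[469.25 306.43  40.34  -5.9 ]
3.9 [468.05461159 302.7604202   36.89104798] [ 0.58054463 -0.27477765 -0.96338473]
dx 0.0008 dy 0.0008 dz 0.0248 turn -0.00 rows 0.4973926190608842
```

View pics/w4_b.png

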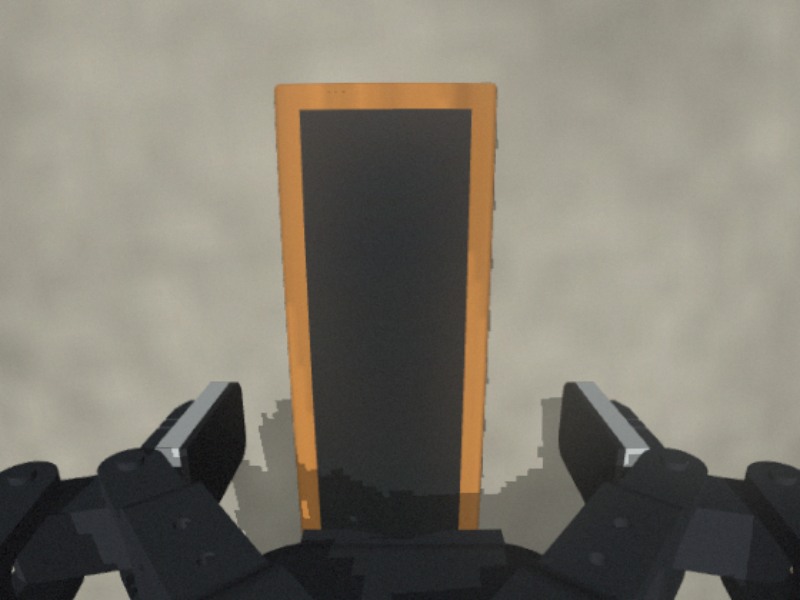

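```bash
python3 - <<'E'
from h import *
s=robot.sense();print(s['t'],s['eef_pos'],s['qd'])
E
python3 plan.py 470 305.5 19 -5.9
```

```text
3.95 [469.42429561 303.91828166  39.32988558] [ 0.01391095 -0.0331346  -0.05707151  0.00143023 -0.00053951  0.0021651 ]
dx 0.0008 dy 0.0008 dz 0.0213 turn -0.00 rows 0.42748639451594933
```

Request:
move_arm(series=[[0,0.0,0.0,0.012,0],[0,0.0,0.0,0.024,0],[0,0.0,0.0,0.0245,0],[0,0.0,0.0,0.0245,0],[0,0.0,0.0,0.0245,0]])

```text
t: 4.45
eef_pos: [469.5, 306.7, 16.3]
tcp_rot: [-0.0, 0.999, -0.051, 0.0]
contact_force: [-0.1, 0.5, -0.1]
grip_width: 85.2
```

```bash
python3 plan.py apply 0 0 .0245 0;  python3 - <<'E'
from h import *
s=robot.sense();print(s['t'],s['eef_pos'],s['contact_force'],s['qd'].round(3))
E
```

```text
[469.25 306.43  15.84  -5.9 ]
4.45 [469.53612476 306.72194144  16.33759507] [-0.06340188  0.46042423 -0.10522508] [ 0.002 -0.002 -0.004  0.001 -0.001  0.001]
```

Request:
move_arm(series=[[255,0,0.001,0.001,0],[255,0,0.001,0.001,0],[255,0,0.001,0.001,0],[255,0,0.001,0.001,0],[255,0,0.001,0.001,0],[255,0,0.001,0.001,0]], grip_force=40)

```text
t: 5.05
eef_pos: [469.6, 305.9, 15.6]
tcp_rot: [-0.0, 0.999, -0.051, 0.001]
contact_force: [0.0, 1.7, 4.7]
grip_width: 58.9
```

```bash
python3 plan.py apply 0 .001 .001 0;  python3 - <<'E'
from h import *
s=snap('wrist','w5');print(s['t'],s['eef_pos'],s['contact_force'],s['qd'].round(3),s['grip_width'])
cv2.imwrite('pics/w5_b.png',cv2.resize(cv2.imread('pics/w5.png'),(800,600)))
E
```

```text
[469.15 305.44  14.84  -5.9 ]
5.05 [469.6029195  305.88261801  15.56170111] [0.04956341 1.6584848  4.68712361] [ 0.     0.002  0.    -0.     0.    -0.   ] 58.92496311457362
```

View pics/w5_b.png

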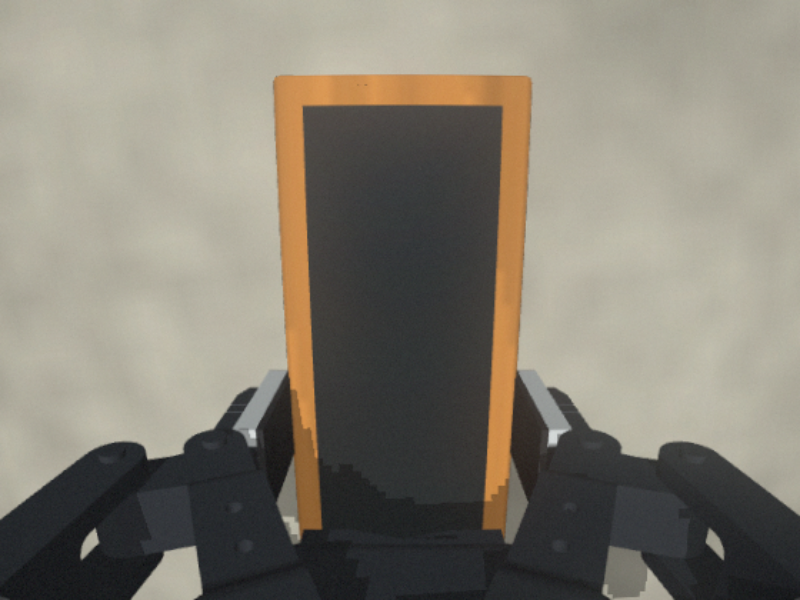

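```bash
python3 plan.py 480 300 200 -5.9;python3 plan.py 617.6 15.9 200 8.2
```

```text
dx 0.0114 dy 0.0043 dz -0.1852 turn -0.00 rows 3.711124945641107
dx 0.1774 dy 0.2727 dz -0.1852 turn -14.10 rows 7.487374822979287
```

Request:
move_arm(series=[[255,0,0,-0.03,0],[255,0,0,-0.07,0],[255,0.0,0.0,-0.115,0],[255,0.01,0.015,-0.155,0],[255,0.035,0.05,-0.18,-2],[255,0.06,0.09,-0.185,-4.5],[255,0.085,0.13,-0.185,-7],[255,0.11,0.17,-0.185,-9.5],[255,0.135,0.21,-0.185,-12],[255,0.16,0.245,-0.185,-14.1]])

```text
t: 6.1
eef_pos: [602.4, 42.8, 197.0]
tcp_rot: [0.0, 0.997, 0.072, -0.003]
contact_force: [0.7, 0.6, -3.6]
grip_width: 58.8
```

Request:
move_arm(series=[[255,0.0115,0.022,0,0],[255,0.0115,0.022,0.0,0],[255,0.0115,0.022,0.0,0],[255,0.0115,0.022,0.0,0]])

```text
t: 6.5
eef_pos: [616.6, 25.9, 198.2]
tcp_rot: [-0.0, 0.997, 0.072, -0.002]
contact_force: [0.7, -1.0, -3.9]
grip_width: 58.6
```

```bash
python3 plan.py apply .16 .245 -.185 -14.1;python3 plan.py apply .0115 .022 0 0; python3 plan.py 617.6 15.9 160 8.2;  python3 - <<'E'
from h import *
s=snap('wrist','w6');print(s['t'],s['eef_pos'],s['contact_force'],s['qd'].round(3),s['grip_width'])
snap('side','si6');
cv2.imwrite('pics/w6_b.png',cv2.resize(cv2.imread('pics/w6.png'),(800,600)))
cv2.imwrite('pics/si6_b.png',cv2.resize(cv2.imread('pics/si6.png')[80:290,140:420],(800,600)))
E
```

```text
[603.12  45.29 199.84   8.2 ]
[617.64  25.15 199.84   8.2 ]
dx -0.0014 dy 0.0092 dz 0.0398 turn -0.00 rows 0.8180210700516898
6.5 [616.58423437  25.91545717 198.2101596 ] [ 0.71387693 -0.99753164 -3.88454139] [ 0.013 -0.013 -0.007 -0.003 -0.002  0.   ] 58.64624247473707
```

View pics/w6_b.png

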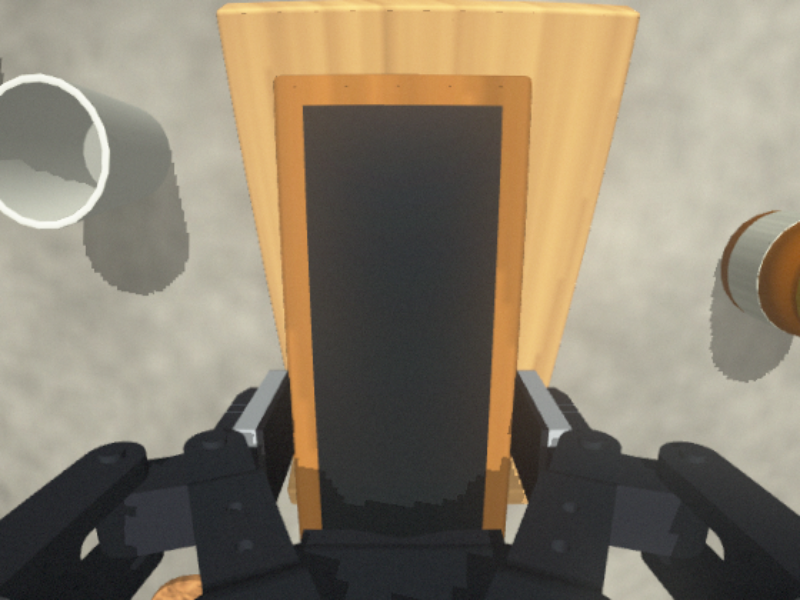

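View pics/si6_b.png

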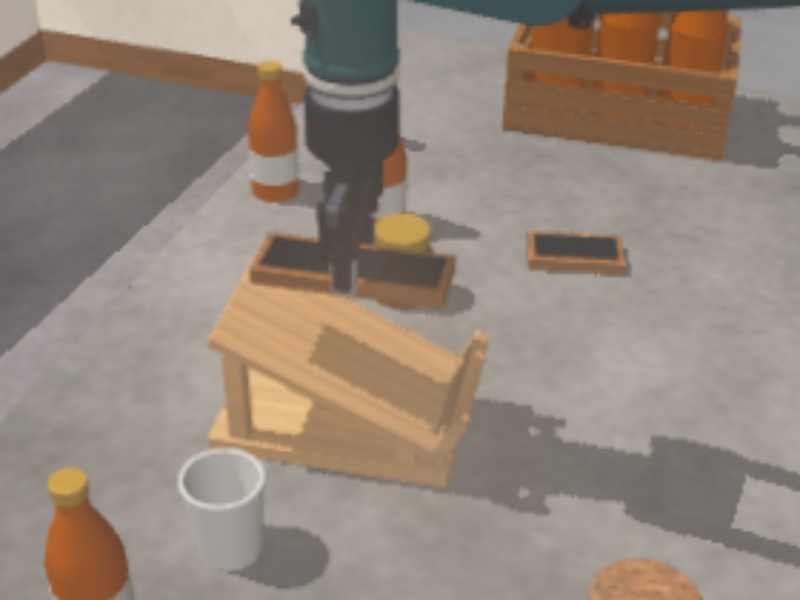

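Request:
move_arm(series=[[255,-0.001,0.005,0.015,0],[255,-0.001,0.009,0.03,0],[255,-0.001,0.009,0.045,0],[255,-0.001,0.009,0.05,0],[255,-0.001,0.009,0.05,0],[255,-0.001,0.009,0.05,0]], grip_force=30)

```text
t: 7.2
eef_pos: [618.1, 16.1, 149.8]
tcp_rot: [0.0, 0.997, 0.072, 0.0]
contact_force: [0.0, 0.0, -3.6]
grip_width: 59.0
```

Request:
move_arm(series=[[255,0,0,0.004,0],[255,0,0,0.008,0],[255,0,0,0.012,0],[255,0,0,0.012,0]])

```text
t: 7.6
eef_pos: [617.9, 15.9, 138.2]
tcp_rot: [0.0, 0.997, 0.071, 0.0]
contact_force: [-2.5, -1.3, 0.9]
grip_width: 58.6
```

```bash
python3 plan.py apply -.001 .009 .05 0;python3 plan.py apply 0 0 .012 0;   python3 - <<'E'
from h import *
s=snap('wrist','w7');print(s['t'],s['eef_pos'],s['contact_force'],s['qd'].round(3),s['grip_width'])
snap('side','si7');
cv2.imwrite('pics/si7_b.png',cv2.resize(cv2.imread('pics/si7.png')[120:270,190:390],(800,600)))
cv2.imwrite('pics/w7_b.png',cv2.resize(cv2.imread('pics/w7.png'),(800,600)))
E
```

```text
[617.93  16.1  149.84   8.2 ]
[617.93  16.1  137.84   8.2 ]
7.6 [617.90785501  15.91839791 138.20538019] [-2.48930227 -1.25816205  0.85786661] [-0.002 -0.001 -0.007 -0.001  0.007 -0.   ] 58.64226969384866
```

View pics/si7_b.png

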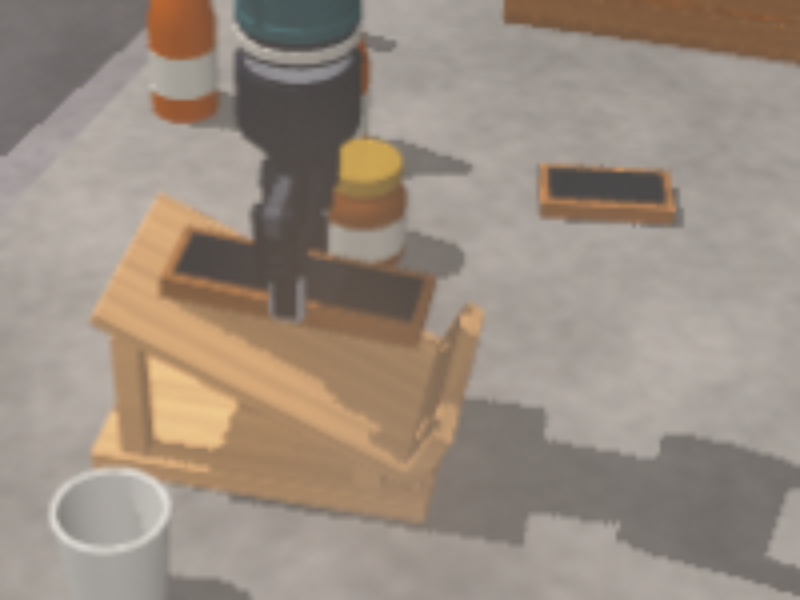

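View pics/w7_b.png

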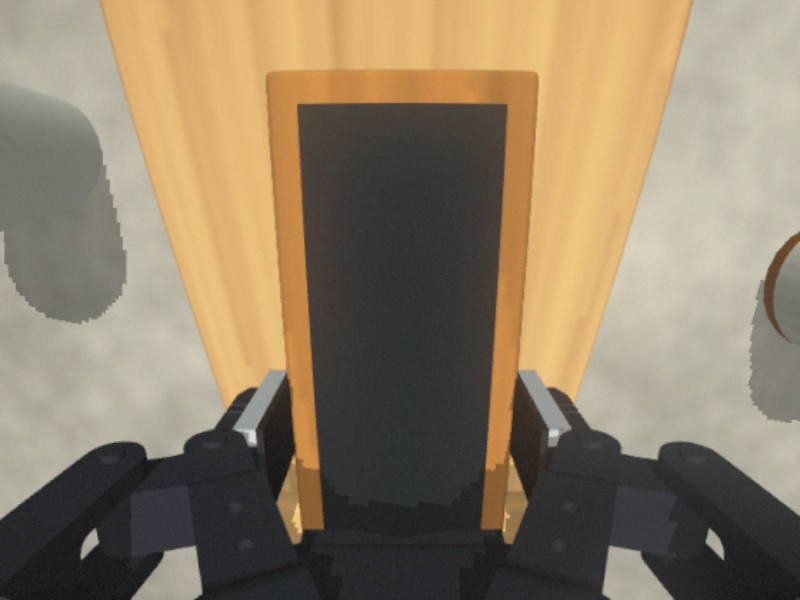

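The slate's far edge has touched the board and the slate is tipping in the grip, as planned. Contact force is about 5 N. I'll keep going down.

Request:
move_arm(series=[[255,0,0,0.005,0],[255,0,0,0.01,0],[255,0,0,0.015,0],[255,0,0,0.02,0],[255,0,0,0.02,0]])

```text
t: 8.2
eef_pos: [617.5, 16.1, 116.8]
tcp_rot: [-0.0, 0.997, 0.071, -0.001]
contact_force: [-4.0, -0.4, -0.2]
grip_width: 58.8
```

Request:
move_arm(series=[[255,0,0,0.003,0],[255,0,0,0.006,0],[255,0,0,0.006,0]])

```text
t: 8.5
eef_pos: [618.4, 16.2, 111.7]
tcp_rot: [-0.0, 0.997, 0.072, 0.001]
contact_force: [-3.5, -0.9, 0.7]
grip_width: 58.9
```

```bash
python3 plan.py apply 0 0 .026 0;   python3 - <<'E'
from h import *
s=robot.sense();print(s['t'],s['eef_pos'],s['contact_force'],s['qd'].round(3),s['grip_width'])
snap('side','si8');
cv2.imwrite('pics/si8_b.png',cv2.resize(cv2.imread('pics/si8.png')[120:270,190:390],(800,600)))
E
```

```text
[617.93  16.1  111.84   8.2 ]
8.5 [618.35351945  16.19125911 111.66917366] [-3.47081389 -0.86665197  0.74036693] [ 0.001 -0.004 -0.007 -0.001  0.015 -0.002] 58.89744394040258
```

View pics/si8_b.png

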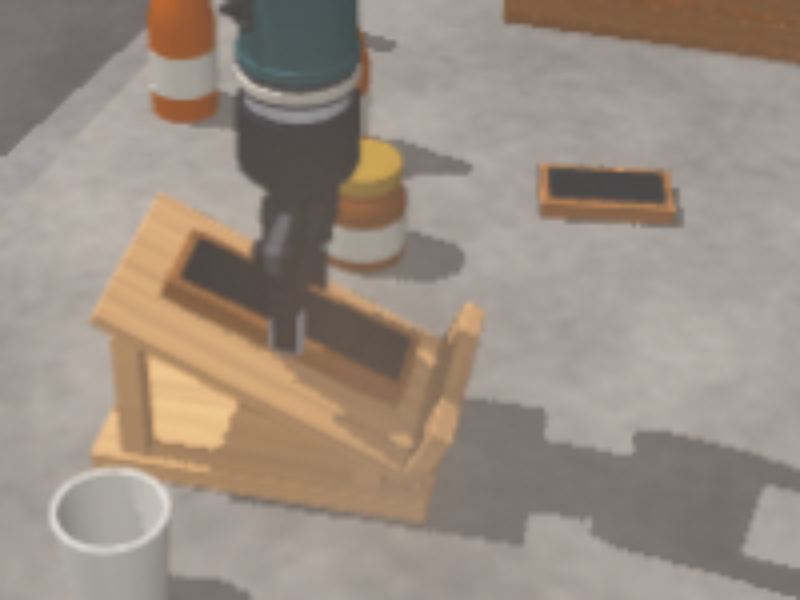

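Request:
move_arm(series=[[255,0,0,0.002,0],[255,0,0,0.004,0],[255,0,0,0.004,0]])

```text
t: 8.85
eef_pos: [618.8, 16.2, 108.1]
tcp_rot: [0.0, 0.997, 0.072, 0.001]
contact_force: [-0.1, 0.0, 1.3]
grip_width: 58.5
```

Request:
move_arm(series=[[255,0,0,0.001,0],[255,0,0,0.002,0],[255,0,0,0.002,0]])

```text
t: 9.15
eef_pos: [618.8, 16.2, 107.7]
tcp_rot: [0.0, 0.997, 0.071, 0.002]
contact_force: [-0.5, -0.5, 4.9]
grip_width: 59.0
```

Request:
move_arm(series=[[255,-0.0018,0,0.0008,0],[255,-0.0036,0,0.0017,0],[255,-0.0054,0,0.0025,0],[255,-0.0073,0,0.0034,0],[255,-0.0073,0,0.0034,0]])

```text
t: 9.65
eef_pos: [612.2, 15.1, 104.6]
tcp_rot: [0.0, 0.997, 0.072, 0.003]
contact_force: [0.2, 0.1, 4.6]
grip_width: 58.7
```

Request:
move_arm(series=[[255,-0.0018,0,0.0008,0],[255,-0.0036,0,0.0017,0],[255,-0.0036,0,0.0017,0]])

```text
t: 9.95
eef_pos: [608.8, 14.6, 102.9]
tcp_rot: [0.0, 0.997, 0.072, 0.003]
contact_force: [0.6, 0.4, 6.3]
grip_width: 58.6
```

```bash
python3 plan.py apply -.0109 0 .0111 0;   python3 - <<'E'
from h import *
s=robot.sense();print(s['t'],s['eef_pos'],s['contact_force'],s['qd'].round(3),s['grip_width'])
snap('side','si9');
cv2.imwrite('pics/si9_b.png',cv2.resize(cv2.imread('pics/si9.png')[120:270,190:390],(800,600)))
E
```

```text
[607.14  14.55 100.74   8.2 ]
9.95 [608.76474779  14.63138706 102.93508312] [0.56693633 0.42887266 6.25344553] [-0.001  0.003 -0.005  0.     0.003 -0.001] 58.60059362196142
```

View pics/si9_b.png

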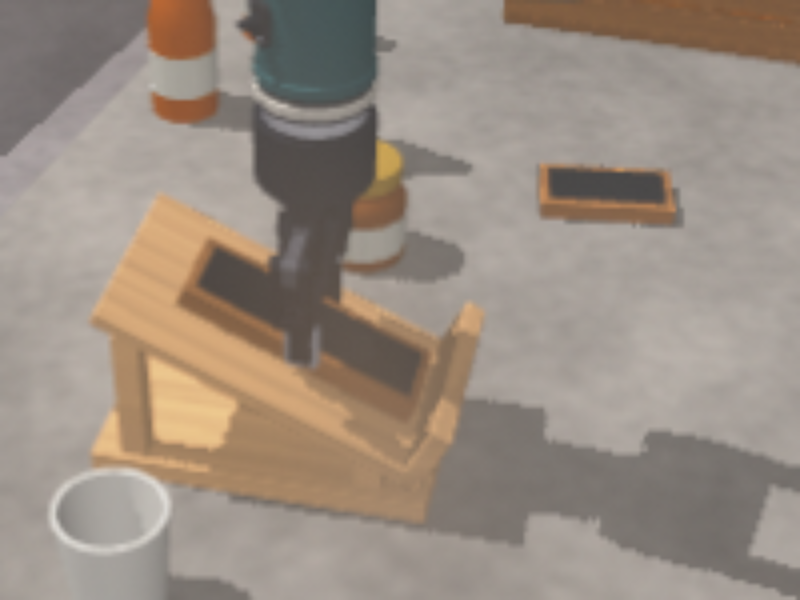

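The slate lies flat and is sliding down; a small gap to the backstop remains.

Request:
move_arm(series=[[255,-0.0012,0,0.0005,0],[255,-0.0025,0,0.0011,0],[255,-0.0025,0,0.0011,0]])

```text
t: 10.3
eef_pos: [606.3, 14.3, 101.8]
tcp_rot: [0.0, 0.997, 0.072, 0.003]
contact_force: [1.1, -0.2, 5.8]
grip_width: 58.7
```

Request:
move_arm(series=[[255,-0.0012,0,0.0005,0],[255,-0.0025,0,0.0011,0],[255,-0.0025,0,0.0011,0]])

```text
t: 10.6
eef_pos: [603.8, 13.9, 100.6]
tcp_rot: [0.0, 0.997, 0.072, 0.003]
contact_force: [0.3, 0.4, 4.8]
grip_width: 59.0
```

```bash
python3 plan.py apply -.005 0 .0022 0; python3 - <<'E'
from h import *
s=robot.sense();print(s['t'],s['eef_pos'],s['contact_force'])
E
```

```text
[602.19  13.83  98.54   8.2 ]
10.6 [603.81985361  13.90971797 100.57864927] [0.29280691 0.41340608 4.81624324]
```

Request:
move_arm(series=[[255,-0.0012,0,0.0005,0],[255,-0.0025,0,0.0011,0],[255,-0.0025,0,0.0011,0]])

```text
t: 10.9
eef_pos: [602.3, 13.7, 99.9]
tcp_rot: [0.0, 0.997, 0.072, 0.004]
contact_force: [2.9, 0.0, 5.3]
grip_width: 58.9
```

Request:
move_arm(series=[[255,-0.0012,0,0.0005,0],[255,-0.0025,0,0.0011,0],[255,-0.0025,0,0.0011,0]])

```text
t: 11.2
eef_pos: [602.2, 13.7, 99.9]
tcp_rot: [0.0, 0.997, 0.072, 0.007]
contact_force: [6.6, 1.9, 4.2]
grip_width: 58.5
```

```bash
python3 plan.py apply -.005 0 .0022 0; python3 - <<'E'
from h import *
snap('side','si10');snap('scene','sc10')
s=robot.sense();print(s['t'],s['eef_pos'],s['contact_force'])
cv2.imwrite('pics/si10_b.png',cv2.resize(cv2.imread('pics/si10.png')[160:260,220:353],(800,600),interpolation=cv2.INTER_CUBIC))
cv2.imwrite('pics/sc10_b.png',cv2.resize(cv2.imread('pics/sc10.png')[160:265,210:350],(800,600),interpolation=cv2.INTER_CUBIC))
E
```

```text
[597.25  13.12  96.34   8.2 ]
11.3 [602.22789104  13.68271863  99.85635579] [7.11331267 1.47163554 4.99420757]
```

View pics/si10_b.png

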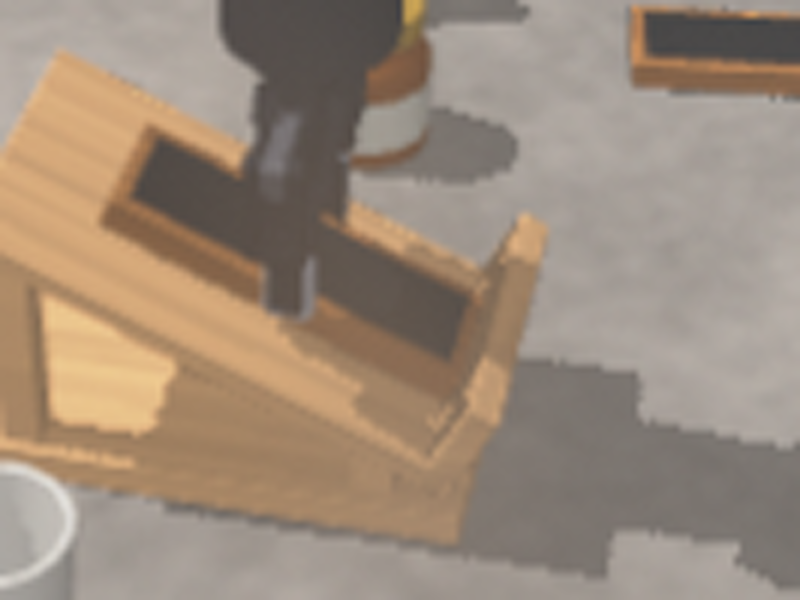

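View pics/sc10_b.png

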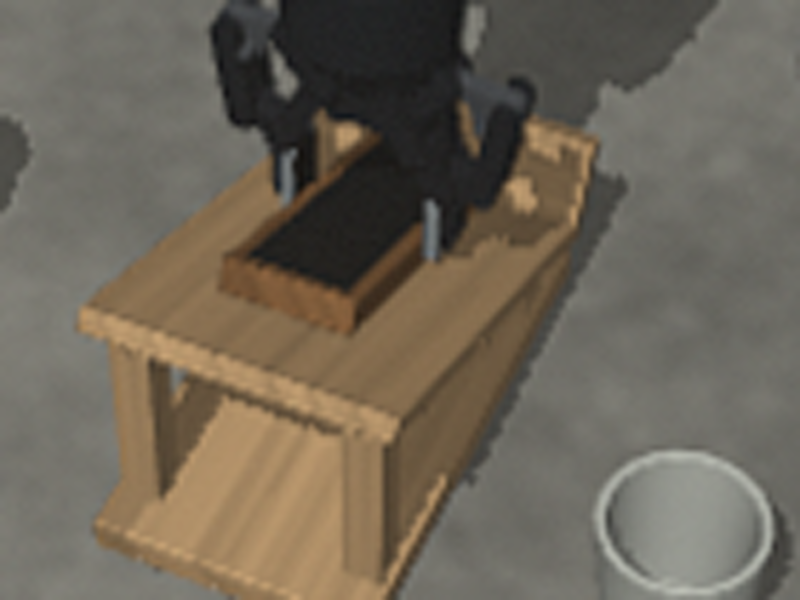

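Request:
move_arm(series=[[255,0.002,0,-0.001,0],[255,0.004,0,-0.002,0],[0,0.004,0,-0.002,0],[0,0.004,0,-0.0025,0],[0,0.004,0,-0.003,0],[0,0.004,0,-0.004,0],[0,0.004,0,-0.006,0]])

```text
t: 12.0
eef_pos: [600.7, 13.7, 101.7]
tcp_rot: [-0.0, 0.997, 0.072, -0.001]
contact_force: [0.4, -0.0, 0.6]
grip_width: 85.7
```

```bash
python3 plan.py apply .004 0 -.006 0; python3 plan.py 520 3 240 8.2; python3 - <<'E'
from h import *
snap('wrist','w11')
s=robot.sense();print(s['t'],s['eef_pos'],s['contact_force'],s['grip_width'])
cv2.imwrite('pics/w11_b.png',cv2.resize(cv2.imread('pics/w11.png'),(800,600)))
E
```

```text
[601.21  13.69 102.34   8.2 ]
dx -0.0819 dy -0.0010 dz -0.1377 turn -0.00 rows 3.2036582738492565
12.05 [601.09252594  13.66520613 102.45187955] [-0.180112    0.27230688  0.17914575] 85.51410584150592
```

View pics/w11_b.png

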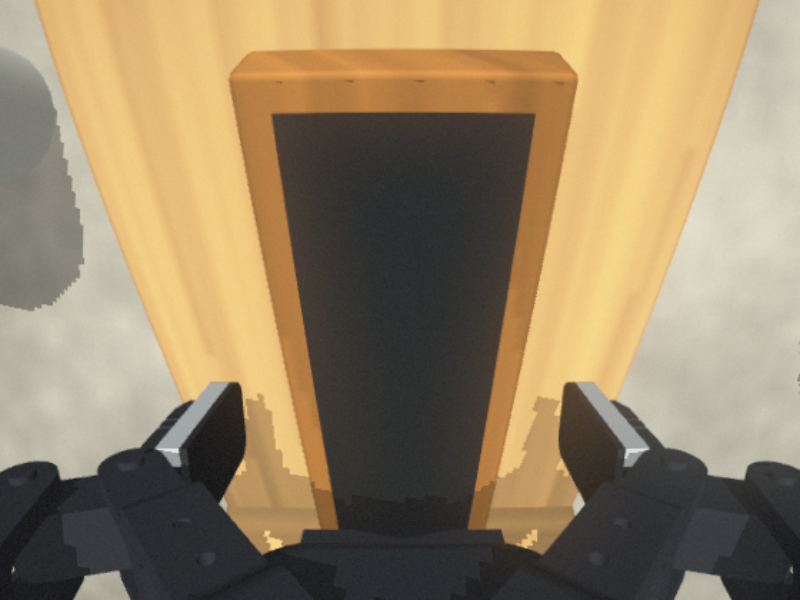

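Request:
move_arm(series=[[0,0,0,-0.04,0],[0,0,0,-0.09,0],[0,-0.02,0,-0.13,0],[0,-0.05,0,-0.16,0],[0,-0.08,0,-0.18,0],[0,-0.09,0,-0.19,0],[0,-0.09,0,-0.19,0],[0,-0.09,0,-0.19,0]])

```text
t: 12.85
eef_pos: [512.5, 0.9, 291.3]
tcp_rot: [-0.0, 0.997, 0.071, -0.0]
contact_force: [-0.3, -0.6, 0.2]
grip_width: 85.1
```

```bash
python3 plan.py apply -.09 0 -.19 0; python3 plan.py 491 -349.5 200 16; python3 - <<'E'
from h import *
s=snap('wrist','w12')
print(s['t'],s['eef_pos'],s['qd'].round(3))
cv2.imwrite('pics/w12_b.png',cv2.resize(cv2.imread('pics/w12.png'),(800,600)))
E
```

```text
[512.13   0.85 292.34   8.2 ]
dx -0.0709 dy 0.3438 dz 0.0923 turn -7.80 rows 7.2586756112748265
12.85 [512.45657011   0.94363386 291.30511037] [0.002 0.033 0.015 0.    0.002 0.   ]
```

View pics/w12_b.png

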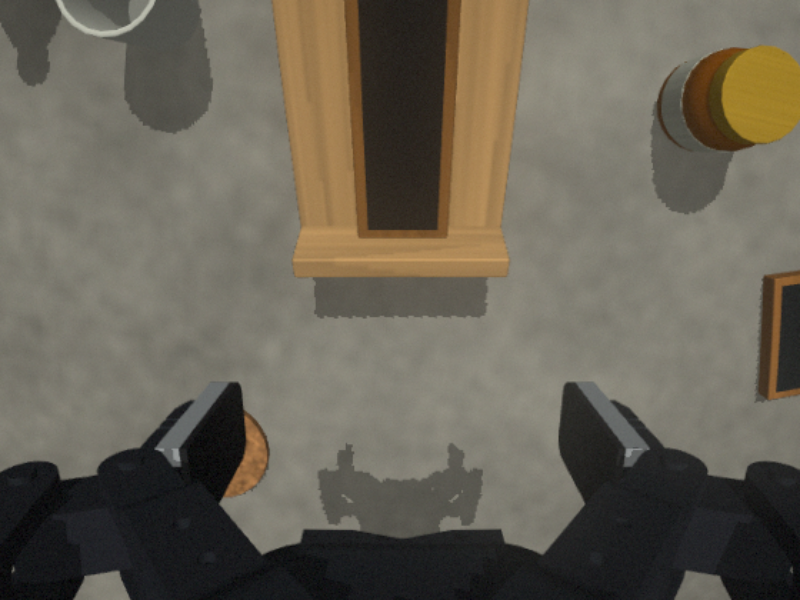

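Request:
move_arm(series=[[0,-0.009,0.048,0.0,-1],[0,-0.018,0.096,0.0,-2],[0,-0.027,0.143,0.01,-3],[0,-0.036,0.19,0.02,-4],[0,-0.045,0.236,0.04,-5],[0,-0.054,0.28,0.06,-6],[0,-0.063,0.32,0.08,-7],[0,-0.071,0.344,0.092,-7.8],[0,-0.071,0.344,0.1,-7.8],[0,-0.071,0.344,0.1,-7.8]])

```text
t: 13.9
eef_pos: [490.2, -349.2, 188.0]
tcp_rot: [-0.003, 0.99, 0.139, -0.002]
contact_force: [0.6, -0.1, -0.6]
grip_width: 85.4
```

```bash
python3 plan.py apply -.071 .344 .1 -7.8;  python3 - <<'E'
from h import *
s=snap('wrist','w13')
print(s['t'],s['eef_pos'],s['qd'].round(3))
cv2.imwrite('pics/w13_b.png',cv2.resize(cv2.imread('pics/w13.png'),(800,600)))
E
```

```text
[ 490.92 -349.76  192.34   16.  ]
13.9 [ 490.21250215 -349.19133319  188.02166538] [ 0.032 -0.044 -0.026  0.002  0.014 -0.002]
```

View pics/w13_b.png

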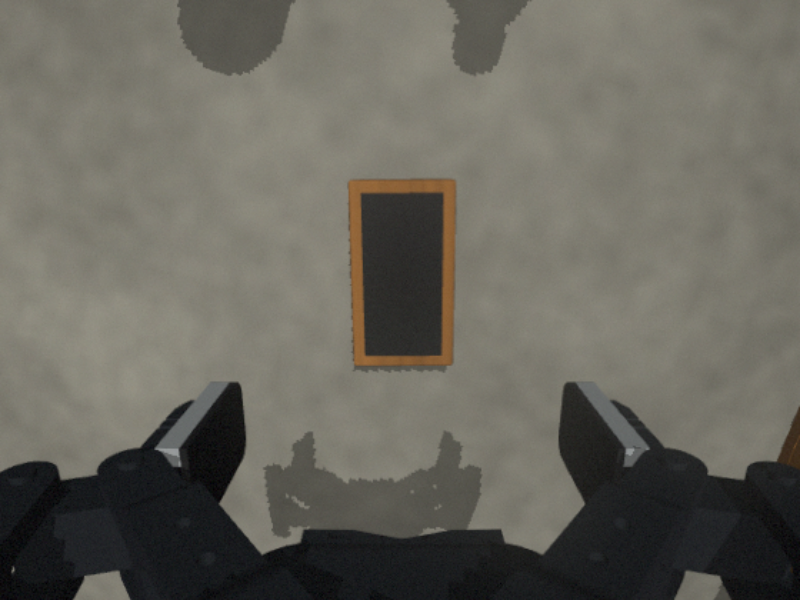

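```bash
python3 - <<'E'
from h import *
q=onz('w13',np.array([(349,180),(456,180),(453,365),(355,365)])*.7,16);d=(q[0]+q[1]-q[2]-q[3])/2
print(q.mean(0),np.linalg.norm(d),np.degrees(np.arctan2(d[1],d[0])))
a=ray('w13',np.array([(349,180),(456,180),(453,365),(355,365)])*.7);b=ray('w1',np.array([(398,80),(472,80),(468,215),(397,215)])*.7)
for i in range(4):
    t=np.linalg.lstsq(np.c_[a[1][i],-b[1][i]],b[0]-a[0],rcond=None)[0];print((a[0]+a[1][i]*t[0]).round(1),(b[0]+b[1][i]*t[1]).round(1))
E
python3 plan.py 491 -349.5 16 16
```

```text
[ 491.59437661 -349.8645457    16.        ] 108.77694458276015 16.441378350076906
[ 535.4 -305.7   11.2] [ 535.2 -306.2   11.1]
[ 551.8 -363.    14.2] [ 551.9 -363.5   14.2]
[ 447.3 -393.7   15.2] [ 447.3 -393.4   15.2]
[ 430.1 -337.    13.2] [ 430.1 -336.    13.2]
dx 0.0002 dy -0.0002 dz 0.1763 turn -0.00 rows 3.52682411706189
```

Request:
move_arm(series=[[0,0,0,0.04,0],[0,0,0,0.085,0],[0,0,0,0.125,0],[0,0,0,0.155,0],[0,0,0,0.17,0],[0,0,0,0.1765,0],[0,0,0,0.1765,0],[0,0,0,0.1765,0],[0,0,0,0.1765,0]], grip_force=40)

```text
t: 14.85
eef_pos: [492.2, -350.8, 18.2]
tcp_rot: [0.002, 0.99, 0.139, 0.001]
contact_force: [-0.9, -0.2, 0.0]
grip_width: 85.8
```

Request:
move_arm(series=[[255,0,0,0.0005,0],[255,0,0,0.0005,0],[255,0,0,0.0005,0],[255,0,0,0.0005,0],[255,0,0,0.0005,0],[255,0,0,0.0005,0]])

```text
t: 15.45
eef_pos: [491.4, -350.2, 16.5]
tcp_rot: [0.001, 0.99, 0.139, 0.001]
contact_force: [-0.8, -0.4, 4.4]
grip_width: 59.0
```

```bash
python3 plan.py apply 0 0 .177 0;python3 plan.py 570 8.7 225 8.2;  python3 - <<'E'
from h import *
s=snap('wrist','w14')
print(s['t'],s['eef_pos'],s['contact_force'])
cv2.imwrite('pics/w14_b.png',cv2.resize(cv2.imread('pics/w14.png'),(800,600)))
E
```

```text
[ 490.92 -349.76   15.34   16.  ]
dx 0.1748 dy -0.3228 dz -0.2097 turn 7.80 rows 8.454628483960446
15.45 [ 491.42673328 -350.23142873   16.54760029] [-0.82008838 -0.3674275   4.37332846]
```

View pics/w14_b.png

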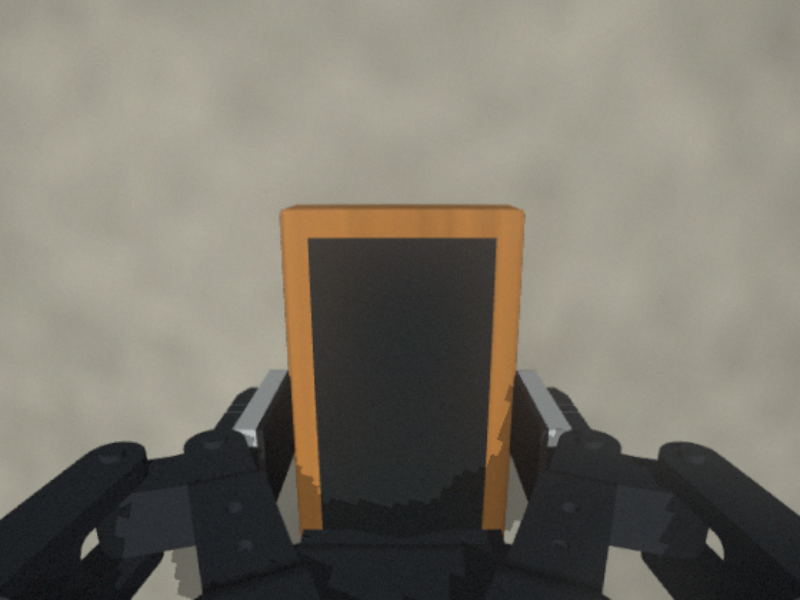

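```bash
python3 plan.py 581.2 10.7 195 8.2
```

```text
dx 0.1861 dy -0.3216 dz -0.1797 turn 7.80 rows 8.254866977112737
```

Request:
move_arm(series=[[255,0,0,-0.03,0],[255,0,0,-0.07,0],[255,0,0,-0.115,0],[255,0.01,-0.02,-0.155,0],[255,0.035,-0.06,-0.18,1],[255,0.055,-0.103,-0.18,2.5],[255,0.078,-0.146,-0.18,4],[255,0.1,-0.19,-0.18,5.5],[255,0.122,-0.233,-0.18,7],[255,0.145,-0.275,-0.18,7.8]])

```text
t: 16.5
eef_pos: [553.9, -43.4, 194.0]
tcp_rot: [-0.0, 0.997, 0.071, -0.001]
contact_force: [1.7, 0.2, -2.0]
grip_width: 58.6
```

```bash
python3 plan.py apply .145 -.275 -.18 7.8; python3 plan.py 581.2 10.7 160 8.2
```

```text
[554.5  -45.44 195.34   8.2 ]
dx 0.0344 dy -0.0518 dz 0.0353 turn -0.00 rows 1.4302220128415244
```

Request:
move_arm(series=[[255,0.017,-0.026,0.0,0],[255,0.0344,-0.0518,0.0,0],[255,0.0344,-0.0518,0.02,0],[255,0.0344,-0.0518,0.035,0],[255,0.0344,-0.0518,0.045,0],[255,0.0344,-0.0518,0.045,0],[255,0.0344,-0.0518,0.045,0],[255,0.0344,-0.0518,0.045,0]], grip_force=30)

```text
t: 17.3
eef_pos: [581.6, 10.1, 151.3]
tcp_rot: [0.0, 0.997, 0.071, 0.001]
contact_force: [0.2, -0.2, -1.6]
grip_width: 58.8
```

```bash
python3 plan.py apply .0344 -.0518 .045 0;  python3 - <<'E'
from h import *
s=snap('wrist','w15')
print(s['t'],s['eef_pos'],s['contact_force'])
cv2.imwrite('pics/w15_b.png',cv2.resize(cv2.imread('pics/w15.png'),(800,600)))
E
```

```text
[581.16  10.74 150.34   8.2 ]
17.3 [581.60531778  10.06998797 151.31157554] [ 0.22117405 -0.21148789 -1.60023189]
```

View pics/w15_b.png

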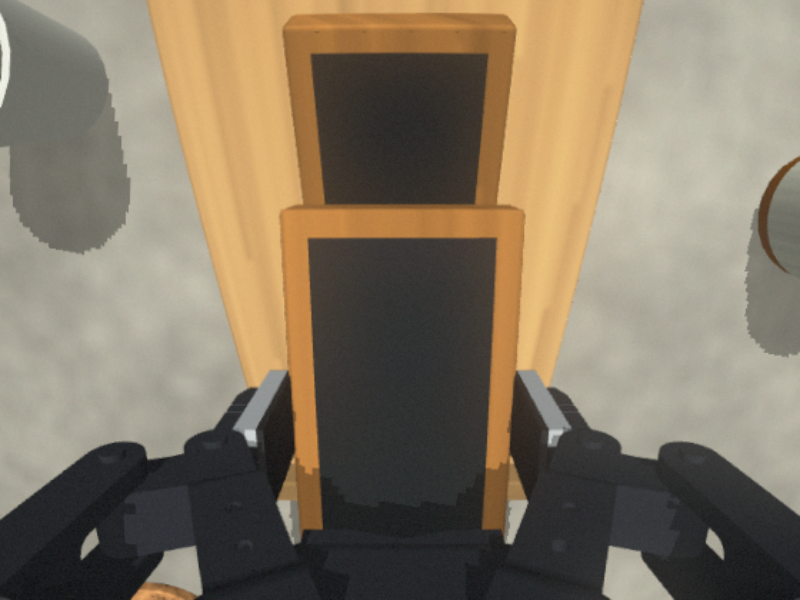

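The short slate is aligned with the long one (centre columns about 402 and 400). Lowering it now.

Request:
move_arm(series=[[255,0,0,0.005,0],[255,0,0,0.01,0],[255,0,0,0.015,0],[255,0,0,0.02,0],[255,0,0,0.025,0],[255,0,0,0.025,0]])

```text
t: 17.95
eef_pos: [580.0, 10.6, 125.6]
tcp_rot: [0.0, 0.997, 0.072, -0.001]
contact_force: [-5.9, -0.5, 4.1]
grip_width: 58.3
```

Request:
move_arm(series=[[255,0,0,0.004,0],[255,0,0,0.008,0],[255,0,0,0.011,0],[255,0,0,0.011,0]])

```text
t: 18.35
eef_pos: [579.5, 10.6, 114.4]
tcp_rot: [0.0, 0.997, 0.072, -0.002]
contact_force: [-7.3, -0.7, 2.2]
grip_width: 58.9
```

```bash
python3 plan.py apply 0 0 .036 0; python3 - <<'E'
from h import *
s=robot.sense();print(s['t'],s['eef_pos'],s['contact_force'])
snap('side','si16');
cv2.imwrite('pics/si16_b.png',cv2.resize(cv2.imread('pics/si16.png')[120:270,190:390],(800,600)))
E
```

```text
[581.16  10.74 114.34   8.2 ]
18.35 [579.50260288  10.55795083 114.38996061] [-7.34172791 -0.74310576  2.24759186]
```

View pics/si16_b.png

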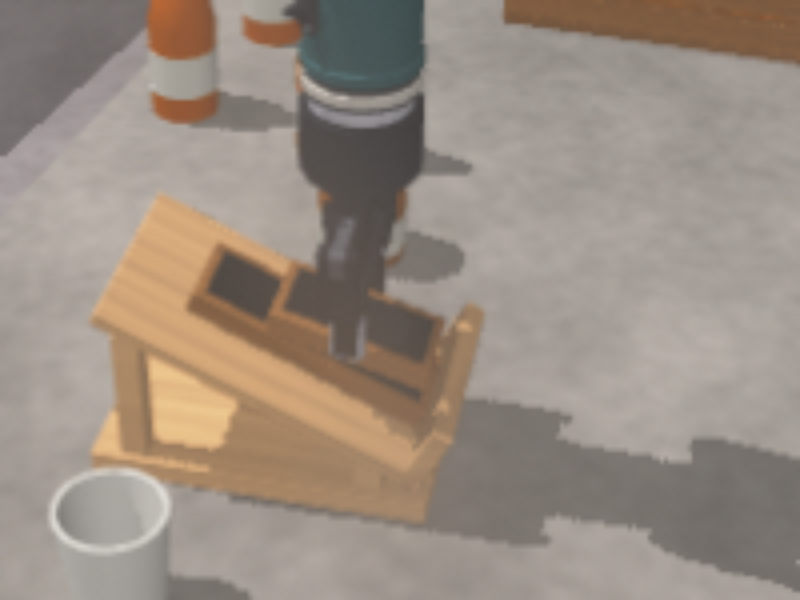

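Request:
move_arm(series=[[255,0,0,0.002,0],[255,0,0,0.004,0],[255,0,0,0.004,0]])

```text
t: 18.7
eef_pos: [579.7, 10.6, 110.7]
tcp_rot: [0.0, 0.997, 0.072, -0.002]
contact_force: [-7.3, -0.7, 4.2]
grip_width: 58.4
```

Request:
move_arm(series=[[255,0,0,0.001,0],[255,0,0,0.003,0],[255,0,0,0.003,0]])

```text
t: 19.0
eef_pos: [579.9, 10.6, 107.8]
tcp_rot: [0.0, 0.997, 0.071, -0.001]
contact_force: [-6.4, -1.3, 3.9]
grip_width: 58.6
```

```bash
python3 plan.py apply 0 0 .007 0; python3 - <<'E'
from h import *
s=robot.sense();print(s['t'],s['eef_pos'],s['contact_force'])
snap('side','si17');
cv2.imwrite('pics/si17_b.png',cv2.resize(cv2.imread('pics/si17.png')[160:260,220:353],(800,600),interpolation=cv2.INTER_CUBIC))
E
```

```text
[581.16  10.74 107.34   8.2 ]
19.0 [579.90879653  10.58968158 107.76406134] [-6.4485805  -1.2707989   3.89366355]
```

View pics/si17_b.png

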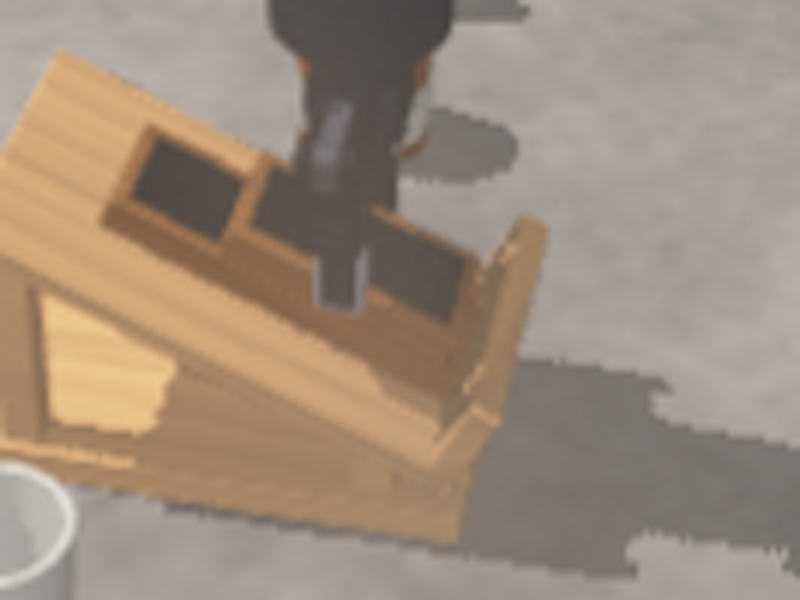

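Request:
move_arm(series=[[255,0,0,0.001,0],[255,0,0,0.002,0],[255,0,0,0.002,0]])

```text
t: 19.35
eef_pos: [580.0, 10.6, 106.5]
tcp_rot: [0.0, 0.997, 0.072, -0.001]
contact_force: [-7.1, -0.6, 6.2]
grip_width: 58.7
```

Request:
move_arm(series=[[255,0,0,0.001,0],[255,0,0,0.002,0],[255,0,0,0.002,0]])

```text
t: 19.65
eef_pos: [580.0, 10.6, 106.4]
tcp_rot: [0.0, 0.997, 0.072, -0.001]
contact_force: [-11.1, -0.3, 12.4]
grip_width: 58.9
```

Full contact. Now I'll slide it down the slope.

Request:
move_arm(series=[[255,-0.0018,0,0.0,0],[255,-0.0036,0,0.0008,0],[255,-0.0054,0,0.0017,0],[255,-0.0072,0,0.0025,0],[255,-0.009,0,0.0034,0],[255,-0.009,0,0.0034,0]])

```text
t: 20.25
eef_pos: [575.5, 9.6, 104.4]
tcp_rot: [0.0, 0.997, 0.072, 0.005]
contact_force: [-0.4, -0.4, 10.0]
grip_width: 59.0
```

Request:
move_arm(series=[[255,-0.0018,0,0.0008,0],[255,-0.0036,0,0.0017,0],[255,-0.0036,0,0.0017,0]])

```text
t: 20.55
eef_pos: [572.0, 9.0, 102.7]
tcp_rot: [0.0, 0.997, 0.072, 0.005]
contact_force: [0.3, 0.1, 9.3]
grip_width: 58.9
```

Request:
move_arm(series=[[255,-0.0012,0,0.0005,0],[255,-0.0025,0,0.0011,0],[255,-0.0025,0,0.0011,0]])

```text
t: 20.85
eef_pos: [571.3, 8.9, 102.4]
tcp_rot: [0.0, 0.997, 0.072, 0.008]
contact_force: [4.6, 2.6, 9.4]
grip_width: 58.8
```

```bash
python3 plan.py apply -.0151 0 .0102 0; python3 - <<'E'
from h import *
snap('side','si18');s=robot.sense();print(s['t'],s['eef_pos'],s['contact_force'])
cv2.imwrite('pics/si18_b.png',cv2.resize(cv2.imread('pics/si18.png')[160:260,220:353],(800,600),interpolation=cv2.INTER_CUBIC))
E
```

```text
[566.21   8.58  97.14   8.2 ]
20.9 [571.32114346   8.86976203 102.39191614] [ 4.6960221   0.45102795 10.18998141]
```

View pics/si18_b.png

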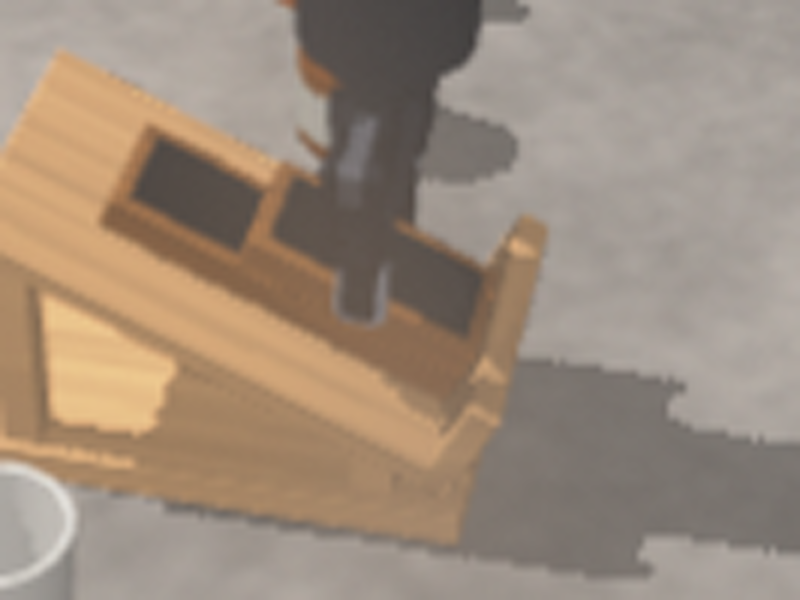

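Request:
move_arm(series=[[255,-0.001,0,0.0,0],[255,-0.0025,0,0.0005,0],[255,-0.0025,0,0.0005,0]])

```text
t: 21.2
eef_pos: [571.3, 8.9, 102.4]
tcp_rot: [0.0, 0.997, 0.072, 0.011]
contact_force: [9.9, 3.2, 7.1]
grip_width: 58.8
```

```bash
python3 plan.py apply -.0025 0 .0005 0; python3 - <<'E'
from h import *
s=robot.sense();print(s['t'],s['eef_pos'],s['contact_force'])
E
```

```text
[563.74   8.23  96.64   8.2 ]
21.2 [571.26451731   8.89584322 102.3962259 ] [9.85689683 3.16626345 7.13782421]
```

Firmly stopped. I'll relax the push, release and lift away.

Request:
move_arm(series=[[255,0.003,0,-0.002,0],[255,0.0062,0,-0.0045,0],[255,0.0062,0,-0.0045,0],[0,0.0062,0,-0.0045,0],[0,0.0062,0,-0.005,0],[0,0.0062,0,-0.0055,0],[0,0.0062,0,-0.007,0],[0,0.0062,0,-0.009,0]])

```text
t: 22.0
eef_pos: [569.5, 9.1, 105.2]
tcp_rot: [-0.0, 0.997, 0.071, -0.001]
contact_force: [-0.4, 0.7, 0.2]
grip_width: 85.3
```

Request:
move_arm(series=[[0,0,0,-0.02,0],[0,0,0,-0.06,0],[0,0,0,-0.11,0],[0,-0.02,0,-0.15,0],[0,-0.045,0,-0.18,0],[0,-0.055,0,-0.19,0],[0,-0.055,0,-0.19,0],[0,-0.055,0,-0.19,0]])

```text
t: 22.8
eef_pos: [515.3, 1.3, 293.7]
tcp_rot: [-0.0, 0.997, 0.071, -0.001]
contact_force: [0.6, -0.4, -0.2]
grip_width: 85.6
```

```bash
python3 plan.py apply .0062 0 -.009 0;python3 plan.py apply -.055 0 -.19 0; python3 - <<'E'
from h import *
s=snap('wrist','w20');print(s['t'],s['eef_pos'],s['contact_force'],s['grip_width'])
snap('side','si20');snap('scene','sc20')
cv2.imwrite('pics/w20_b.png',cv2.resize(cv2.imread('pics/w20.png')[0:220,140:433],(800,600),interpolation=cv2.INTER_CUBIC))
cv2.imwrite('pics/si20_b.png',cv2.resize(cv2.imread('pics/si20.png')[160:260,220:353],(800,600),interpolation=cv2.INTER_CUBIC))
cv2.imwrite('pics/sc20_b.png',cv2.resize(cv2.imread('pics/sc20.png'),(800,600),interpolation=cv2.INTER_CUBIC))
E
```

```text
[569.87   9.11 105.64   8.2 ]
[515.44   1.26 295.64   8.2 ]
22.8 [515.32161226   1.34656387 293.67293113] [ 0.63074254 -0.41872466 -0.24786885] 85.57838145720187
```

View pics/w20_b.png

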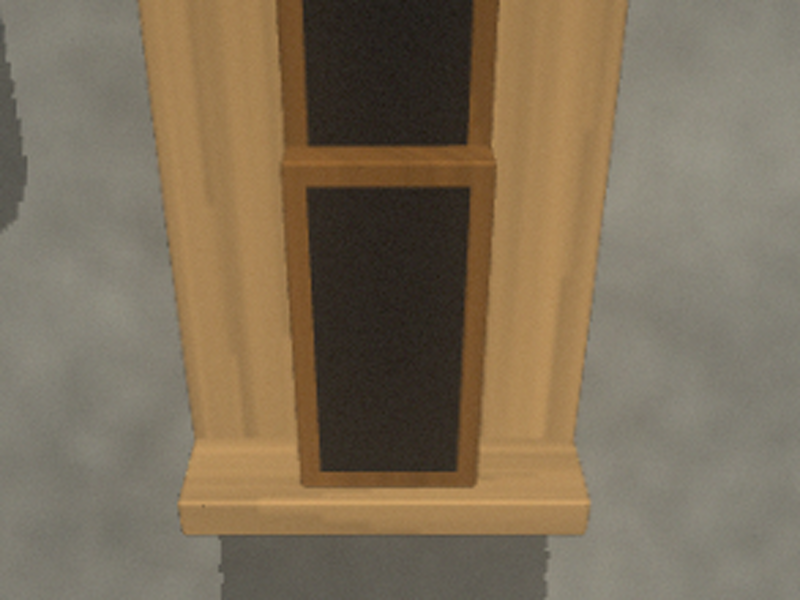

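View pics/si20_b.png

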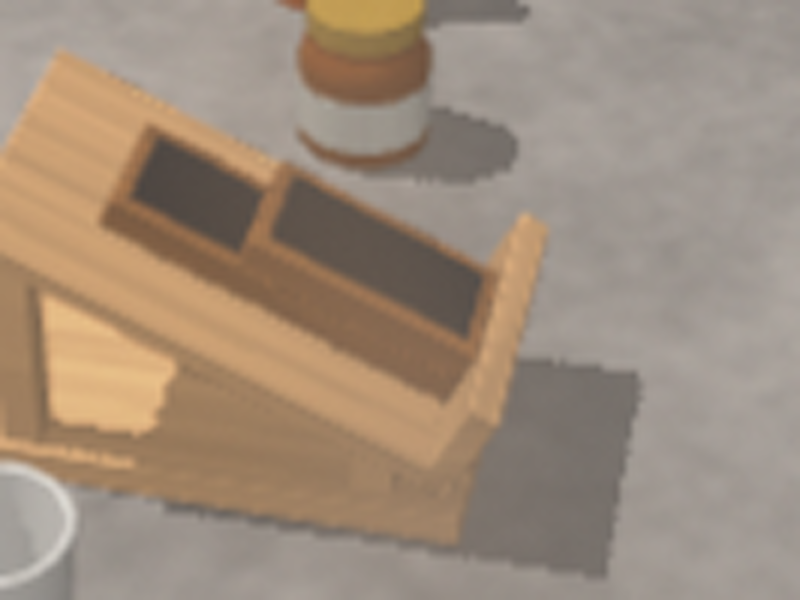

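View pics/sc20_b.png

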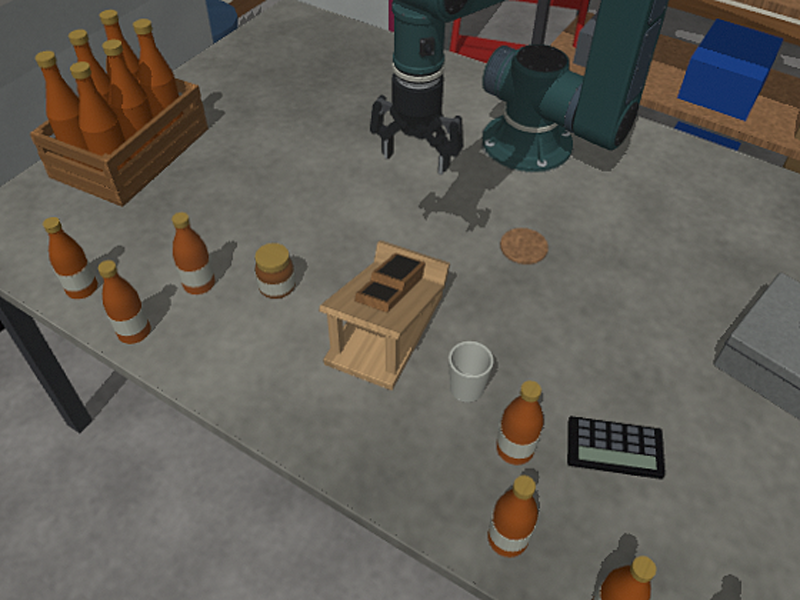

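```bash
python3 - <<'E'
from h import *
d=L('w20');T=d['T'];n=np.array([-.41974,-.06163,.90555])
a=np.radians(8.2);
x=np.array([np.cos(a),np.sin(a),0]);x-=n*(x@n);x/=np.linalg.norm(x);y=np.cross(n,x)
c=np.array([590.44,14.64,75.44])
# shelf points from pixels at given normal heights
def onh(uv,h):
    o,v=ray('w20',uv);p=o+v*(((c+n*h-o)@n)/(v@n))[:,None];return np.c_[(p-c)@x,(p-c)@y]
k=293/800
f=lambda L_:[(140+u*k,v*220/600) for u,v in L_]
seam=onh(f([(195,443),(575,440)]),0);print('seam',seam)
s=onh(f([(301,487),(475,487),(495,165),(283,165)]),32);print('short top',s, s[:2].mean(0)-seam.mean(0))
b=onh(f([(150,80),(624,30),(600,240),(176,280)]),0);print('board edges',b)
l=onh(f([(278,10),(498,10),(283,140),(492,140)]),16);print('long',l)
E
```

```text
seam [[-64.62660253  66.66672412]
 [-63.32531793 -72.94927955]]
short top [[-62.11564278  25.37278558]
 [-62.10892585 -33.92231942]
 [ 46.73083651 -33.7342749 ]
 [ 46.71997283  24.89846778]] [ 1.86367591 -1.1334892 ]
board edges [[ 62.48854273  66.00128897]
 [ 76.48460539 -72.00298841]
 [ 12.81996944 -72.51098875]
 [ -0.94690381  65.71559347]]
long [[ 84.00332973  25.50626678]
 [ 84.01002972 -33.7566641 ]
 [ 48.89454377  26.08217555]
 [ 48.89783191 -34.11995597]]
```

```bash
python3 - <<'E'
from h import *
a=cv2.resize(cv2.imread('pics/si20.png')[190:240,270:320],(400,400),interpolation=cv2.INTER_CUBIC)
b=cv2.resize(cv2.imread('pics/w20.png')[150:200,235:325],(720,400),interpolation=cv2.INTER_CUBIC)[:, :400]
cv2.imwrite('pics/z20.png',np.hstack([a,b]))
# refined row profile along middle column of w20 and w12, side profile
w=L('w20')['im'][150:200,280:285].mean(1).round(0)
for i,r in enumerate(w[10:45]): print(160+i,r.astype(int),end='; ')
E
```

```text
160 [49 42 36]; 161 [49 42 35]; 162 [50 41 34]; 163 [49 42 35]; 164 [50 43 34]; 165 [49 42 34]; 166 [52 45 36]; 167 [51 44 35]; 168 [52 43 35]; 169 [50 43 35]; 170 [51 45 36]; 171 [51 42 34]; 172 [53 46 38]; 173 [112  77  43]; 174 [113  78  43]; 175 [112  78  41]; 176 [115  80  44]; 177 [117  81  44]; 178 [116  88  56]; 179 [174 137  89]; 180 [180 141  90]; 181 [180 142  91]; 182 [176 139  88]; 183 [192 150  97]; 184 [203 159 102]; 185 [173 137  86]; 186 [166 131  83]; 187 [166 129  82]; 188 [163 129  83]; 189 [165 130  84]; 190 [161 127  81]; 191 [159 125  81]; 192 [158 125  81]; 193 [154 121  79]; 194 [148 117  76];
```

View pics/z20.png

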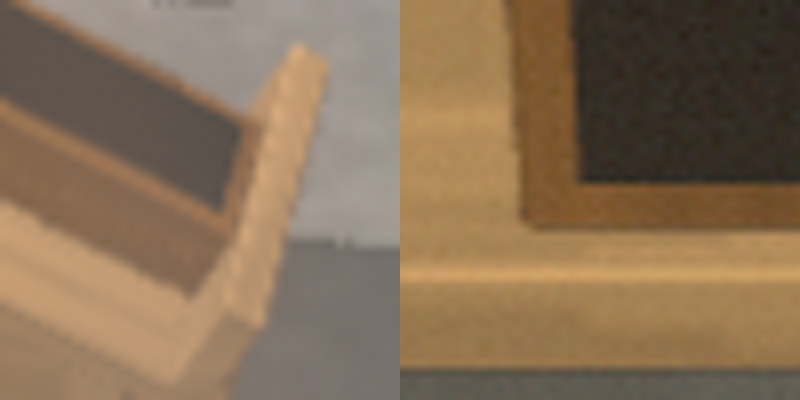

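```bash
python3 - <<'E'
from h import *
n=np.array([-.41974,-.06163,.90555]);a=np.radians(8.2)
x=np.array([np.cos(a),np.sin(a),0]);x-=n*(x@n);x/=np.linalg.norm(x);c=np.array([590.44,14.64,75.44])
def onh(uv,h):
    o,v=ray('w20',uv);p=o+v*(((c+n*h-o)@n)/(v@n))[:,None];return ((p-c)@x).round(2)
print('slate edge',onh([(282,178.5),(282,179)],32),'backstop inner top',onh([(282,183),(282,184),(282,185)],40),'outer top',onh([(282,195),(282,196)],40))
im=L('w20')['im'];print([ (r,im[r,280:285].mean(0).astype(int).tolist()) for r in range(194,199)])
E
```

```text
slate edge [-62.07 -62.63] backstop inner top [-61.47 -62.59 -63.72] outer top [-75.25 -76.43]
[(194, [147, 117, 75]), (195, [141, 112, 75]), (196, [94, 86, 74]), (197, [97, 93, 81]), (198, [98, 94, 83])]
```

The backstop's inner top edge is at x = -62.6 mm and the short slate's lower edge at -62.3 mm, measured in the same view. They are in contact within the measurement error. Signing off.

```bash
python3 - <<'E'
from h import *
s=robot.sense();print(s['t'],s['contact_force'],s['qd'].round(3));print(robot.sign_off())
E
```

```text
22.95 [0.45774514 0.80728166 0.14292117] [-0.    -0.    -0.009 -0.001  0.003 -0.001]
the job is handed in; nothing more can be done
None
```

The price display is set up and handed in at about 23 s. The long slate lies on the shelf against the backstop, and the short slate lies on top of it, against the backstop too. I gripped each slate across its width and lowered it until it tipped flat onto the slope. I then slid it down until it stopped firmly, with measured contact forces staying under about 17 N, and released it without dropping it.

**Last checks:**
- **Centring:** both slates are about 1 mm off the shelf's mid-line and run parallel to its edges. They line up with each other within 1 mm.
- **Short slate at the backstop:** its lower edge is 0.3 mm from the backstop's inner face. An earlier reading against the seam between board and backstop gave 1.9 mm; I trusted it less because the seam is hard to see.
- **Long slate at the backstop:** it stopped with a clear rise in force, and the pictures show it against the backstop. I didn't measure its gap separately. It stopped about 4 mm further down than I had worked out, which I put down to slip in the grip and small errors in locating the shelf.
- **Bottles, jar and cup:** in the final scene picture they stand in the same places as at the start, and the arm was not seen to touch any of them.

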